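# Lock the dish arm on its post with the linch pin

## Robot

A 6-joint arm with a two-finger parallel gripper is mounted at the origin on a cart in front of the work surface, level with it; the furniture and walls round the work are solid. World frame = base frame: x ahead of the robot, y to its left, z up, the work surface at z = 0. Lengths are in m, angles in rad, forces in N, time in s.
With the tool pointing down it reaches from about 0.375 to 0.9 m from the base axis. Payload 3.1 kg.
Tool frame: the origin (TCP) lies on the centre line of the jaws, within the pads' length; the fingertips stand manip.tcp_to_tips ahead of it and the grasp point (between the pads) lies 11 mm behind it (manip.tcp_to_tips is the distance from the TCP to the fingertips, in m); x points along the fingers, y is the direction in which the jaws open and shut, and the axes are right-handed (so a half turn about x gives the same grasp; the last joint's range is limited). The gripper opens to 85 mm and grips with 20 to 120 N. Pads are 22 mm wide; open, the fingers measure 114 mm over their backs; the gripper's body (76 mm by 85 mm) begins 54 mm behind the grasp point. The pads swing forward as they close: fully open they stand 13 mm farther back than shut.
Start: joints at [-0.178, 0.527, 1.433, -0, 1.181, -0.178], TCP at [0.625, 0, 0.239] pointing down, gripper open.
Joint ranges: [-3.08, 3.08], [-0.75, 2.2], [0.22, 2.44], [-1.43, 4.57], [0, 2.65], [-2.85, 2.85]. Speed limits (rad/s): [2.79, 2.79, 3.14, 3.14, 3.14, 3.14].

## Interface

Orientations are given as a 3x3 rotation matrix whose columns are the frame's x, y, z axes.
In Python, from bench import manip, viewer, nets gives the robot as it stands. The module is installed in compiled form; this text tells all that it offers.
- The arm moves only by the tool drive_tool, never from a script. Its argument "moves" is a list that holds one entry, the list of rows, each a list of 7 numbers: the shift along the world's x, y, z in mm, then the turn, a rotation vector about the world's x, y, z in rad, then the closure, from 0 (fully open) to 1 (shut). A call has 1 to 8 rows; each row is the pose to reach, as a shift and turn from the pose measured when the call began; what a row does not reach only later rows make up. A row lasts 1/10 s, in which the tool goes at most 50 mm and 8.59 degrees, less where a joint would pass 70% of its speed; a pose out of reach is approached as far as the arm can. A call with a gripper value outside its range is refused whole. The fingers move at their own pace and stop on an object; "newtons" is the grip in N (left out, the last holds). Time passes only in rows, so rows that repeat a pose let the fingers close. It gives the time, the measured TCP pose, the force and the opening at its end, in the units of the state.
- manip.read_state(): the state, without advancing time (a new reading comes with each control period).
- viewer.read_camera(name): name is "scene" or "side" or "wrist"; returns a dict with "color" (384x512x3 uint8, red, green, blue), "z_map" (384x512 float32, m along the optical axis (not along the pixel's ray), 0 where there is no reading), "K" (3x3 intrinsics, pixels), "camera_from_world" (4x4, takes a point from world to camera coordinates); the wrist camera has in their place "T_tool_cam" (4x4, takes a point from camera to tool coordinates, whose origin is the TCP and whose axes are the tool frame's). Camera axes: x right, y down, z forward; pixel columns grow to the right and rows downward; lengths in m; the calibration is good to about 2 mm. A picture is of the moment at which its call begins: read the wrist's pose just before it.
- manip.close_job(): hands the job in, once; it reports no verdict.
Trained networks look in a picture, given as the dict that the camera call returned (one of the last four; its "shot" number tells which), for a name from the list of things; names that differ only in an ending like _2 or _b are one class to them, and where a whole thing is asked for, a point or a joint stands for the part that bears it (a point fixed in the world has none). Each returns a list of dicts, best first, with "score" (0 to 1); they miss things now and then, are a little off and sometimes report something else, mostly with a low value. They report only what shows in the picture. A call takes as long as a camera call. They do not tell look-alikes from the thing itself.
- nets.find_in(picture, label): "bbox" ([centre column, centre row, width, height] in pixels, round what is visible of it).
- nets.trace(picture, label): "pixels" (384x512 bool, what is visible of it) and "bbox" ([centre column, centre row, width, height] in pixels, round what is visible of it).
The state is a dict: "time": time; "q": joint angles; "joint_velocities": joint speeds; "tau": joint torques, N m; "tool_pos": TCP position; "orientation": TCP orientation; "force": force on the tool from outside, world axes, zero at the start; "wrist_torque": the same for the moment, N m; "opening": finger opening in m.
Only numpy, scipy, OpenCV 4.12 (cv2) and the standard library are available. Lean on these libraries where they do the work, as an engineer would, in place of code of your own. Each camera call takes 0.05 s, during which the arm holds its last target.

## Task

Push the linch pin lying on the bench through the cross hole at the top of the stand's post, ring upright and still open, until its shoulder is home against the post, so that it holds down the sprung hub of the dish arm. Then let go and flip the pin's sprung ring over the end of the post and past the pin's nose until it snaps shut, leaving the shoulder still home at the end. Work gently, with never more than about 40 N on the stand or the ring, and leave the other things on the bench where they are.

Things in the scene. Friction and masses are not known exactly. Their poses are not given: they have to be found in the camera images.
- stand: Fixed stand: grey base plate 100x100x12 mm with a steel post in its middle and a dish arm on the post. Origin: centre of the plate's underside, on the bench. z up; x runs along the axis of the post's cross hole; the dish arm goes along +y from the post to a round plate 80 mm across, 96 mm out, with a small covered dish fixed on it, whose lid is about 20 mm below the hole's axis.
- post_foot (a point): Point on the post's axis, 12 mm above the bench. The post ends in a steel block 20x20 mm, 28 mm high. Its 10 mm hole runs along the stand's x at y = 0, 14 mm below the block's flat top; mouths at x = -10 and +10 mm, either may be used. The post's height setting is not measured: hole axis 70 to 92 mm above the bench (block top 84 to 106): touch the top or look.
- hub (a joint): How far the aluminium hub round the post (36 mm across, 18 high) is pushed down on its spring, m: 0 up, 0.010 limit. Up, its top is 2 mm below the hole's axis and covers the hole's lower part; the pin's tapered nose must wedge it down against about 7 N (it reads about 0.001 with the pin home and released). Pushing the pin along takes up to about 15 N.
- linch_pin: Steel linch pin, 90 mm long, 60 g. Origin: on the shank's axis in the shoulder's face, which must meet the post; 4 mm above the bench. x along the shank to the nose, z up as it lies. Shank 8 mm thick to x = 26 mm, then a cone down to 3 mm at x = 38. Shoulder 16 mm wide, x = -12 to 0, z = -4 to 8. Undersides of shank, shoulder and grip are level, and stay so in the post.
- grip (a point): Middle of the pin's flat grip, the only part to hold: 10 mm wide (y), 40 mm long (x = -52 to -12 mm in the pin's frame), 24 mm high (z = -4 to 20). This point is at x = -32, z = 8 mm in the pin's frame.
- nose (a point): Tip of the linch pin's nose, on the axis, x = 38 mm from the pin's origin.
- ring (a joint): Turn of the pin's sprung wire ring, rad: 0 open (standing up, leaning forward over the shank, 0.9 rad above the shank's axis), 0.9 shut (flat in the plane of the shank, round the post and past the nose). Hinge: through x = -6, z = 0 mm of the pin, along its y. Over-centre: from open (it rests at 0 to 0.1) it resists, 2 to 6 N down on the tab; past 0.45 it snaps shut by itself and stays.
- ring_tab (a point): Middle of the ring's flat thumb tab (14 mm wide, 3 thick), 56 mm from the hinge; the tab ends 62 mm from the hinge; dragging on it can draw the pin out a few mm, which must be pushed home again. The ring's far bar is 50 mm from the hinge. Ring 38 mm wide over its wires, which are 4 mm thick.
- spare_dish: Bystander: covered flat clear dish 60 mm across, 13 mm high, loose; origin under its centre.
- lens: Bystander: black hand lens 127x52x9 mm, loose; origin under its middle, lens end to its +x.
- pen: Bystander: marker pen 135 mm long along its y, 16 mm thick, loose; origin under its middle.
Not all that is in view belongs to the job. Of the things that look like the stand, take the one that is farthest to the robot's left at the start.

How it is judged:
On the way:
1. the pin is home in the post with its ring still open (((x of linch_pin in the frame of stand between -0.0125 and -0.006 m and x of nose in the frame of stand above 0.02 m) or (x of linch_pin in the frame of stand between 0.006 and 0.0125 m and x of nose in the frame of stand below -0.02 m)) and y of linch_pin in the frame of stand between -0.003 and 0.003 m and z of linch_pin in the frame of stand between 0.064 and 0.0945 m and angle between the x axis of linch_pin and the x axis of stand, either way round below 0.12 rad and value of joint hub above 0.0004 m and value of joint ring below 0.3 rad), for 0.2 s.
At the end, for the whole second after the job is handed in: The pin lies through the post's hole, shoulder within 2.5 mm of the post's face, in line with the hole (3 mm, 0.12 rad), holding the hub down by at least 0.4 mm; the ring is shut (joint over 0.8 of 0.9 rad); the pin is released and at rest (((x of linch_pin in the frame of stand between -0.0125 and -0.006 m and x of nose in the frame of stand above 0.02 m) or (x of linch_pin in the frame of stand between 0.006 and 0.0125 m and x of nose in the frame of stand below -0.02 m)) and y of linch_pin in the frame of stand between -0.003 and 0.003 m and z of linch_pin in the frame of stand between 0.064 and 0.0945 m and angle between the x axis of linch_pin and the x axis of stand, either way round below 0.12 rad and value of joint hub above 0.0004 m and value of joint ring above 0.8 rad and contact force between each of the arm, the fingers and linch_pin below 0.1 N and linear speed of linch_pin below 0.02 m/s); the robot touches nothing.
It fails at once if the pin is forced: more than 40 N between pin and stand (contact force between linch_pin and stand above 40 N).
It fails at once if the robot presses on the stand with more than 40 N (contact force between any of the fingers, the arm and stand above 40 N).
It fails at once if the ring is forced with more than 40 N (contact force between any of the fingers, the arm and ring above 40 N).
It fails at once if the spare dish, lens or pen is moved by more than 20 mm (distance of any of spare_dish, lens, pen from where it was at the start of the episode above 0.02 m).
It also fails if it takes over 67 s, if anything falls off the work surface, if the arm or the gripper's body presses on something with over 40 N, if the wrist force passes 120 N, or if a joint passes its speed limit or range.

## Working session

There is one attempt and no reset: what is moved stays moved. The work goes in short steps, Python scripts to look and compute and a tool call to move; the robot and the scene stay as the last step left them, time stands still between calls to the robot, and variables do not carry over. Pictures are saved under pics/ and viewed, and the job is handed in when it is done.

Besides the shell and the picture viewer there is one more tool, called after "Emit:" as name(argument=value, ...) on one line, values as JSON. drive_tool: Moves the arm, as the interface text tells. Its arguments: {"type":"object","properties":{"moves":{"type":"array","items":{"type":"array","items":{"type":"array","items":{"type":"number"}}}},"newtons":{"type":"number"}},"required":["moves"]}

```bash
mkdir -p pics
cat > h.py <<'E'
import numpy as np, cv2
from bench import manip, viewer, nets
def save(p,n,crop=None,s=1):
    im=p["color"][:,:,::-1]
    if crop: im=im[crop[1]:crop[3],crop[0]:crop[2]]
    if s!=1: im=cv2.resize(im,None,fx=s,fy=s,interpolation=cv2.INTER_CUBIC)
    cv2.imwrite("pics/"+n,im)
def cfw(p,st=None):
    if "camera_from_world" in p: return np.array(p["camera_from_world"])
    T=np.eye(4);T[:3,:3]=np.array(st["orientation"]);T[:3,3]=st["tool_pos"]
    return np.linalg.inv(T@np.array(p["T_tool_cam"]))
def cloud(p,st=None):
    K=np.array(p["K"]);z=p["z_map"];v,u=np.mgrid[:384,:512]
    c=np.stack([(u-K[0,2])/K[0,0]*z,(v-K[1,2])/K[1,1]*z,z],-1)
    W=np.linalg.inv(cfw(p,st))
    w=c@W[:3,:3].T+W[:3,3]; w[z==0]=np.nan
    return w
def proj(p,X,st=None):
    C=cfw(p,st);X=np.atleast_2d(X);c=X@C[:3,:3].T+C[:3,3];u=c@np.array(p["K"]).T
    return u[:,:2]/u[:,2:]
E
python3 - <<'E'
from h import *
st=manip.read_state();print(st["time"],st["tool_pos"],st["opening"],manip.tcp_to_tips)
np.set_printoptions(precision=4,suppress=True)
print(np.array(st["orientation"]))
for n in ["scene","side","wrist"]:
    s=manip.read_state()
    p=viewer.read_camera(n);save(p,n+"0.png",s=1.5)
    np.savez("c_"+n+".npz",**{k:np.array(v) for k,v in p.items()},tp=s["tool_pos"],R=s["orientation"])
    w=cloud(p,s)
    for l in ["stand","linch_pin","ring","spare_dish","lens","pen"]:
        for d in nets.trace(p,l)[:4]:
            m=d["pixels"];q=w[m];q=q[~np.isnan(q[:,0])]
            print(n,l,round(d["score"],2),np.round(d["bbox"]),np.median(q,0),np.percentile(q,2,0),np.percentile(q,98,0)) if len(q) else 0
    print(p["K"][0], np.linalg.inv(cfw(p,s)))
E
```

```text
0.0 [6.24299206e-01 1.81204322e-04 2.38345132e-01] 0.08531330170203093 0.008
[[-0.0021  1.      0.0001]
 [ 0.0004  0.0001 -1.    ]
 [-1.     -0.0021 -0.0004]]
scene stand 0.98 [281. 190.  61.  64.] [ 0.5393 -0.0162  0.0157] [ 0.4945 -0.0703  0.0077] [0.5873 0.0959 0.0951]
scene stand 0.94 [303. 293.  83.  83.] [ 0.3445 -0.2165  0.015 ] [ 0.3002 -0.2797  0.0087] [ 0.3959 -0.1095  0.0842]
scene spare_dish 0.71 [219. 138.  23.  19.] [0.5968 0.278  0.013 ] [0.5706 0.2529 0.0017] [0.6265 0.3079 0.0167]
scene lens 0.78 [196. 187.  45.  20.] [0.4064 0.2116 0.0077] [0.3728 0.1737 0.0006] [0.4759 0.247  0.0122]
scene pen 0.71 [237. 225.  45.  25.] [0.3987 0.0239 0.0143] [ 0.3903 -0.0328  0.0069] [0.4096 0.0932 0.0194]
[434.0336   0.     263.9261] [[ 0.651  -0.5873  0.4808 -0.0309]
 [-0.7591 -0.5017  0.4148 -0.4311]
 [-0.0024 -0.635  -0.7725  0.8717]
 [ 0.      0.      0.      1.    ]]
side stand 0.82 [317. 271.  76.  54.] [ 0.3406 -0.2223  0.0138] [ 0.2986 -0.2801  0.0052] [ 0.3876 -0.1132  0.0824]
side stand 0.6 [273. 199.  64.  48.] [ 0.5386 -0.0166  0.0147] [ 0.4941 -0.0727  0.0012] [0.591
[... 912 characters left out ...]
 -0.1451  0.036 ] [ 0.3116 -0.2207  0.0052] [ 0.4019 -0.1012  0.0501]
wrist linch_pin 0.71 [182. 346.  33.  24.] [ 0.5119 -0.2839  0.0099] [ 0.4877 -0.3099 -0.0015] [ 0.5386 -0.2642  0.0473]
wrist ring 0.46 [179. 344.  25.  25.] [ 0.518  -0.2706  0.0251] [ 0.4947 -0.316  -0.0015] [ 0.5381 -0.2641  0.0474]
wrist pen 0.57 [ 67. 132.  46. 109.] [0.4047 0.0376 0.0123] [ 0.3932 -0.03    0.0036] [0.4143 0.0966 0.0152]
wrist pen 0.44 [182. 346.  26.  26.] [ 0.5164 -0.2726  0.0194] [ 0.4949 -0.3186 -0.0019] [ 0.538  -0.2641  0.0473]
[297.633    0.     254.0095] [[ 1.      0.0007  0.0013  0.6247]
 [ 0.001  -0.9484 -0.317   0.081 ]
 [ 0.001   0.317  -0.9484  0.3727]
 [ 0.      0.      0.      1.    ]]
```

View pics/scene0.png

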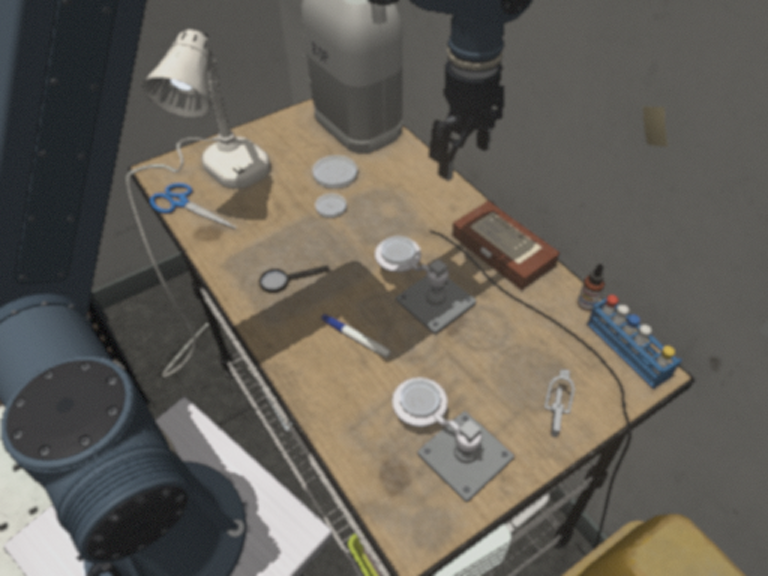

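View pics/side0.png

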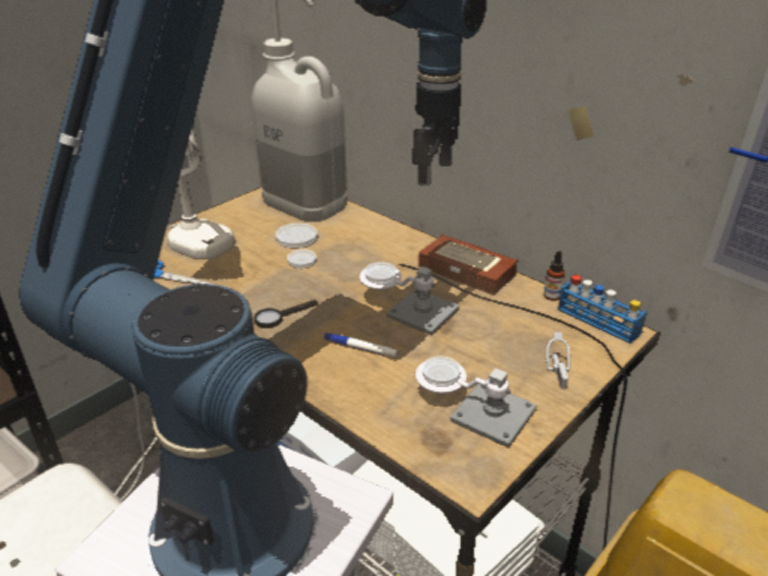

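View pics/wrist0.png

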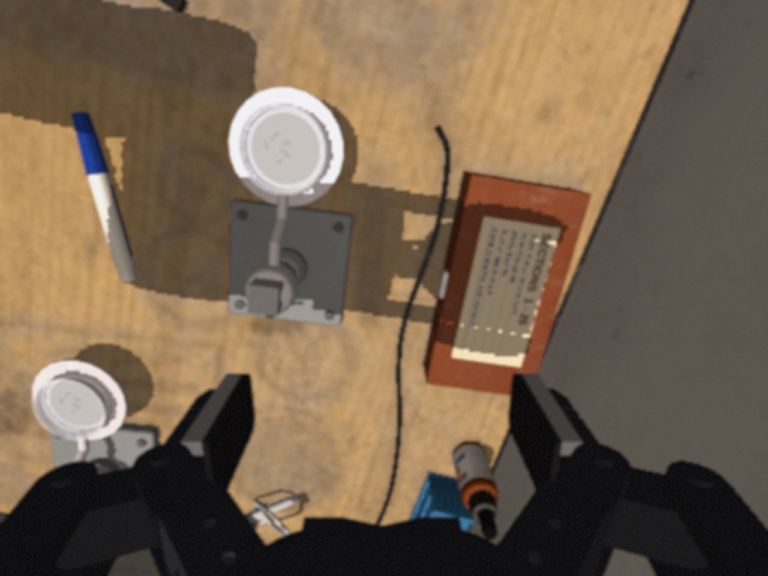

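Candidates for the stand are scene (281,190), at world y≈-0.02, and scene (303,293), at y≈-0.22. The first lies farther to the robot's left (+y), so it is the one. I'll confirm it and the pin in enlarged crops.

Run:
```python
import numpy as np,cv2
a=np.load("c_scene.npz")["color"][:,:,::-1]; b=np.load("c_side.npz")["color"][:,:,::-1]
f=lambda im,x,y,w,h:cv2.resize(im[y:y+h,x:x+w],(390,290),interpolation=cv2.INTER_CUBIC)
cv2.imwrite("pics/crop1.png",np.vstack([np.hstack([f(a,240,145,94,70),f(a,345,235,60,45)]),np.hstack([f(b,230,165,94,70),f(b,345,215,60,45)])]))
```

```text
(no output)
```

View pics/crop1.png

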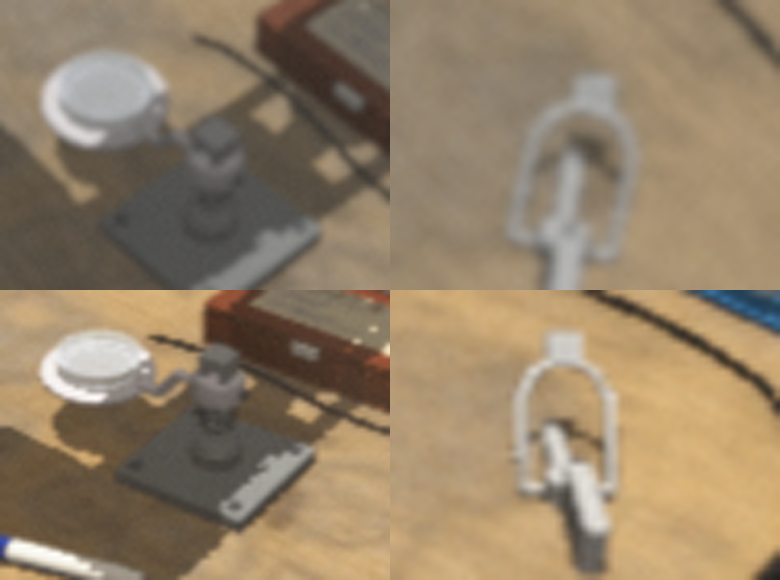

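Emit:
drive_tool(moves=[[[-20,-50,0,0,0,0,0],[-40,-100,0,0,0,0,0],[-60,-150,0,0,0,0,0],[-80,-200,0,0,0,0,0],[-100,-245,0,0,0,0,0],[-115,-285,0,0,0,0,0],[-115,-285,0,0,0,0,0]]])

```text
time: 1.75
tool_pos: [0.5083, -0.2905, 0.2396]
orientation: [[0.001, 1.0, -0.006], [-0.003, -0.006, -1.0], [-1.0, 0.001, 0.003]]
force: [0.1, 0.5, 0.9]
opening: 0.0856
```

The left-hand crops show the chosen stand, with its post, hub, arm and dish. The right-hand crops show the pin with its ring standing up and its nose pointing away from the robot.

Run:
```python
from h import *
np.set_printoptions(precision=4,suppress=True)
s=manip.read_state();p=viewer.read_camera("wrist");save(p,"w1.png",s=1.5)
np.savez("c_w1.npz",**{k:np.array(v) for k,v in p.items()},tp=s["tool_pos"],R=s["orientation"])
w=cloud(p,s)
for l in ["linch_pin","ring","grip"]:
    for d in nets.trace(p,l)[:2]:
        m=d["pixels"];q=w[m];q=q[~np.isnan(q[:,0])]
        print(l,round(d["score"],2),np.round(d["bbox"]),np.median(q,0),np.percentile(q,2,0),np.percentile(q,98,0))
        t=q[q[:,2]<0.03]
```

```text
linch_pin 0.8 [252. 165.  68.  38.] [ 0.5044 -0.2915  0.0207] [ 0.4621 -0.3108 -0.0012] [ 0.5395 -0.2662  0.0471]
ring 0.86 [263. 159.  42.  34.] [ 0.5279 -0.2753  0.0369] [ 0.4955 -0.3056 -0.0014] [ 0.5407 -0.2648  0.048 ]
grip 0.81 [248. 162.  74.  45.] [ 0.5037 -0.2906  0.0176] [ 0.461  -0.3147 -0.002 ] [ 0.5386 -0.2661  0.0469]
```

View pics/w1.png

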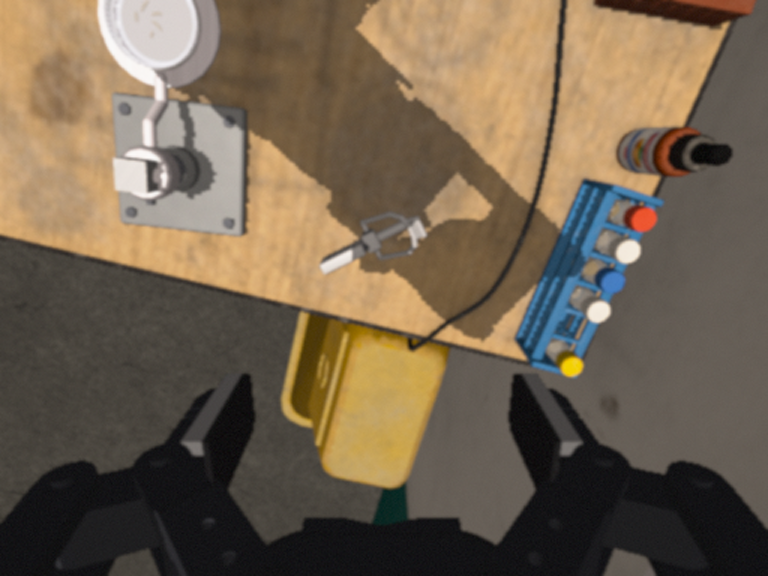

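The wrist view shows the pin at about (375,240) of the enlarged picture. Its grip is at lower left (345,257), with the nose and ring to the upper right. Next I fit the grip's top face.

```bash
cat > fitpin.py <<'E'
from h import *
np.set_printoptions(precision=4,suppress=True)
import sys
def grip_fit(p,s,zlo=0.019,zhi=0.029):
    w=cloud(p,s)
    d=nets.trace(p,"linch_pin")[0]
    m=cv2.dilate(d["pixels"].astype(np.uint8),np.ones((5,5)))>0
    K=np.array(p["K"]);v,u=np.mgrid[:384,:512]
    mm=m&(w[...,2]>zlo)&(w[...,2]<zhi)
    n,l,stt,c=cv2.connectedComponentsWithStats(mm.astype(np.uint8))
    best=1+np.argmax(stt[1:,4]); mm=l==best
    q=w[mm]; r=cv2.minAreaRect((q[:,:2]*1000).astype(np.float32))
    return q,r
if __name__=="__main__":
    s=manip.read_state();p=viewer.read_camera("wrist")
    q,r=grip_fit(p,s);print(len(q),np.median(q,0),r)
    c=q[:,:2]-q[:,:2].mean(0);U=np.linalg.svd(c)[2][0];print(q.mean(0),np.arctan2(U[1],U[0]),U)
    save(p,sys.argv[1],s=1.5)
E
python3 - <<'E'
from fitpin import *
z=np.load("c_w1.npz");p=viewer.read_camera("wrist");s=manip.read_state()
q,r=grip_fit(p,s);print(len(q),np.median(q,0),r)
c=q[:,:2]-q[:,:2].mean(0);U=np.linalg.svd(c)[2][0];print(q.mean(0),np.arctan2(U[1],U[0]))
for n in ("scene","side"):
    p=viewer.read_camera(n)
    try:
        q,r=grip_fit(p,s);print(n,len(q),np.median(q,0),r)
        c=q[:,:2]-q[:,:2].mean(0);U=np.linalg.svd(c)[2][0];print(q.mean(0),np.arctan2(U[1],U[0]))
    except Exception as e: print(n,e)
E
```

```text
282 [ 0.4788 -0.3021  0.0223] ((479.3464660644531, -301.90081787109375), (42.9654541015625, 11.202598571777344), 27.383365631103516)
[ 0.4788 -0.3021  0.0222] -2.67972419177085
scene 85 [ 0.4744 -0.3034  0.0242] ((477.2310485839844, -302.34222412109375), (43.69380569458008, 10.511688232421875), 24.45168113708496)
[ 0.4744 -0.3033  0.024 ] -2.687858515296251
side 54 [ 0.4735 -0.304   0.0225] ((476.6168518066406, -303.40777587890625), (44.73021697998047, 10.849320411682129), 28.50373649597168)
[ 0.474  -0.3041  0.0225] -2.686906280275464
```

Emit:
drive_tool(moves=[[[-5,-2,-20,0,0,-0.14,0],[-10,-4,-40,0,0,-0.28,0],[-15,-6,-60,0,0,-0.42,0],[-20,-8,-80,0,0,-0.56,0],[-25,-10,-100,0,0,-0.7,0],[-30,-12,-120,0,0,-0.84,0],[-30,-12,-130,0,0,-0.98,0],[-30,-12,-130,0,0,-1.11,0]]])

```text
time: 3.05
tool_pos: [0.4798, -0.2945, 0.1076]
orientation: [[-0.003, 0.442, -0.897], [0.003, -0.897, -0.442], [-1.0, -0.003, 0.001]]
force: [0.1, -0.2, -0.5]
opening: 0.0854
```

```bash
python3 fitpin.py w2.png; python3 -c "
from h import *
s=manip.read_state();print(s['tool_pos'],s['orientation'],s['q'],s['time'])"
```

```text
626 [ 0.4794 -0.3028  0.0224] ((478.4496765136719, -303.1444396972656), (43.259456634521484, 10.546658515930176), 26.422367095947266)
[ 0.479  -0.3029  0.0223] -2.6845238456582314 [-0.8973 -0.4413]
[ 0.48070448 -0.29515294  0.10892517] [[-4.47621362e-04  4.47465408e-01 -8.94301129e-01]
 [ 6.08476967e-04 -8.94300931e-01 -4.47465613e-01]
 [-9.99999715e-01 -7.44456806e-04  1.28035806e-04]] [-7.48795653e-01  6.30060468e-01  1.69646450e+00  1.93597883e-04
  8.15809804e-01  3.57938603e-01] 3.15
```

View pics/w2.png

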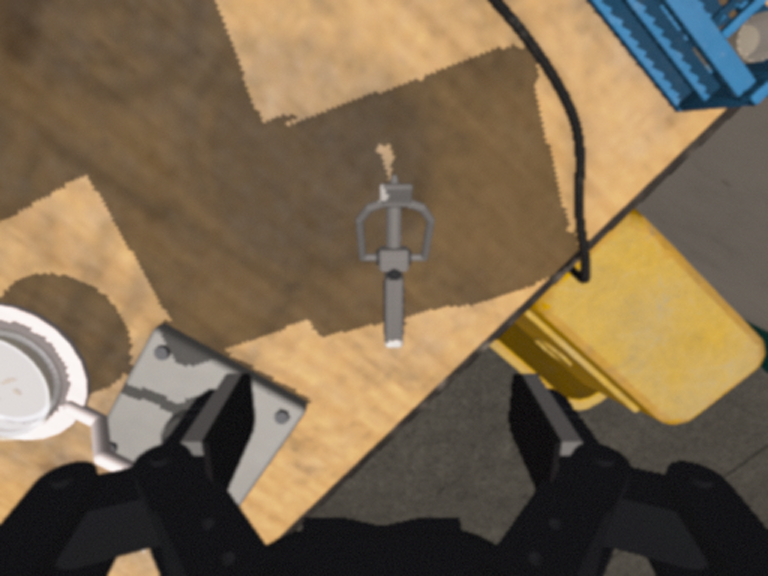

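Emit:
drive_tool(moves=[[[-1.5,-8,-20,0,0,0,0],[-1.5,-8,-45,0,0,0,0],[-1.5,-8,-70,0,0,0,0],[-1.5,-8,-90,0,0,0,0],[-1.5,-8,-96,0,0,0,0],[-1.5,-8,-96,0,0,0,0]]])

```text
time: 3.75
tool_pos: [0.4792, -0.3028, 0.0125]
orientation: [[-0.001, 0.449, -0.893], [0.001, -0.893, -0.449], [-1.0, -0.002, 0.001]]
force: [-0.6, 0.0, 0.5]
opening: 0.0853
```

```bash
python3 fitpin.py w3.png; python3 -c "
from h import *
s=manip.read_state();print(s['tool_pos'],s['force'],s['time'])"
```

```text
1581 [ 0.4798 -0.3024  0.0224] ((478.46417236328125, -303.1260070800781), (43.802764892578125, 11.123422622680664), 27.446903228759766)
[ 0.4794 -0.3026  0.0222] -2.678758379807919 [-0.8948 -0.4465]
[ 0.47992354 -0.30351352  0.01377252] [-0.46027491  0.00880771 -0.95148446] 3.85
```

View pics/w3.png

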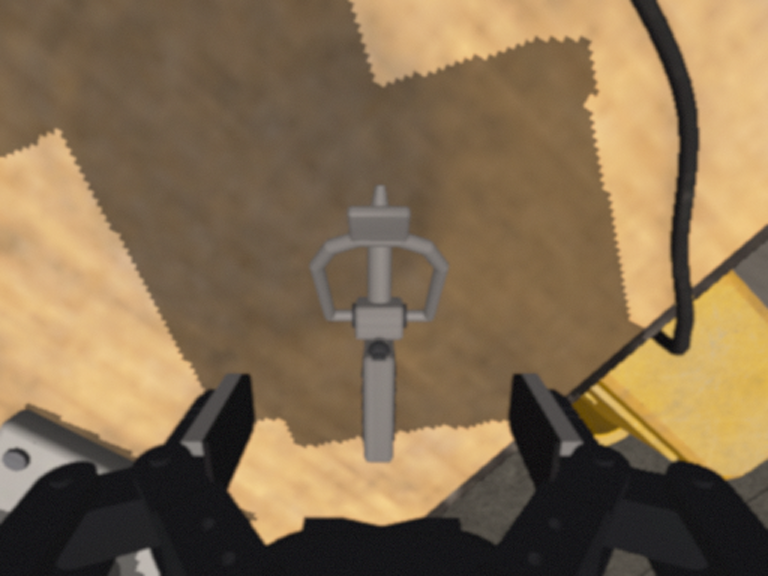

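The grip sits midway between the pads, so I close on it.

Emit:
drive_tool(moves=[[[0,0,-1,0,0,0,0.5],[0,0,-1,0,0,0,1],[0,0,-1,0,0,0,1],[0,0,-1,0,0,0,1],[0,0,-1,0,0,0,1],[0,0,-1,0,0,0,1],[0,0,-1,0,0,0,1],[0,0,-1,0,0,0,1]]], newtons=60)

```text
time: 4.65
tool_pos: [0.48, -0.3036, 0.0131]
orientation: [[0.001, 0.449, -0.894], [-0.001, -0.894, -0.449], [-1.0, 0.001, -0.001]]
force: [-0.3, 0.3, 4.7]
opening: 0.0086
```

Emit:
drive_tool(moves=[[[0,0,20,0,0,0,1],[0,0,50,0,0,0,1],[0,0,90,0,0,0,1],[0,0,130,0,0,0,1],[0,0,160,0,0,0,1],[0,0,185,0,0,0,1],[0,0,190,0,0,0,1]]])

```text
time: 5.35
tool_pos: [0.4813, -0.3047, 0.2058]
orientation: [[0.005, 0.449, -0.894], [-0.005, -0.894, -0.449], [-1.0, 0.007, -0.003]]
force: [0.1, -1.4, -0.8]
opening: 0.0084
```

Run:
```python
from h import *
np.set_printoptions(precision=4,suppress=True)
for n in ["scene","side","wrist"]:
    z=np.load("c_%s.npz"%n); p={k:z[k] for k in z}; s={"tool_pos":z["tp"],"orientation":z["R"]}
    if n!="wrist": p=viewer.read_camera(n);s=None; save(p,n+"1.png",s=1.5)
    w=cloud(p,s); x,y,zz=w[...,0],w[...,1],w[...,2]
    roi=(abs(x-0.54)<0.08)&(abs(y+0.02)<0.08)
    for lo,hi in ((0.075,0.11),(0.008,0.017)):
        m=roi&(zz>lo)&(zz<hi)
        if lo>0.05: print(n,"hist",np.histogram(zz[m],bins=np.arange(.075,.111,.002)))
        k,l,stt,c=cv2.connectedComponentsWithStats(m.astype(np.uint8))
        b=1+np.argmax(stt[1:,4]); q=w[l==b]
        print(n,lo,len(q),q.mean(0),cv2.minAreaRect((q[:,:2]*1000).astype(np.float32)))
    m=roi&(zz>0.085)&(zz<0.11); q=w[m]; zt=np.percentile(q[:,2],90); t=q[abs(q[:,2]-zt)<0.003]; print("top",len(t),t.mean(0),cv2.minAreaRect((t[:,:2]*1000).astype(np.float32)))
    # dish plate
    roi=(abs(x-0.55)<0.07)&(y>0.03)&(y<0.15)&(zz>0.03)
    q=w[roi]; print("dish",len(q),q.mean(0),q.min(0),q.max(0))
```

```text
scene hist (array([13, 23, 29, 14,  5,  2,  4,  8,  7, 15, 26, 14,  0,  0,  0,  0,  0]), array([0.075, 0.077, 0.079, 0.081, 0.083, 0.085, 0.087, 0.089, 0.091,
       0.093, 0.095, 0.097, 0.099, 0.101, 0.103, 0.105, 0.107, 0.109]))
scene 0.075 160 [ 0.5413 -0.024   0.0864] ((544.0167846679688, -22.894800186157227), (30.793560028076172, 34.17469787597656), 49.901824951171875)
scene 0.008 944 [ 0.5364 -0.0279  0.0126] ((545.5243530273438, -21.502384185791016), (101.347412109375, 102.34491729736328), 82.5473403930664)
top 45 [ 0.5452 -0.0213  0.0963] ((545.4148559570312, -22.19961929321289), (22.049880981445312, 20.197996139526367), 78.28767395019531)
dish 570 [0.5513 0.0686 0.0571] [0.5174 0.0303 0.0433] [0.596  0.1143 0.0671]
side hist (array([16, 19, 13,  3,  5, 10,  3,  9, 10, 20,  8,  1,  0,  0,  0,  0,  0]), array([0.075, 0.077, 0.079, 0.081, 0.083, 0.085, 0.087, 0.089, 0.091,
       0.093, 0.095, 0.097, 0.099, 0.101, 0.103, 0.105, 0.107, 0.109]))
side 0.075 117 [ 0.5418 -0.0248  0.0855] ((543.9146728515625, -25.631168365478516), (27.48682975769043, 33.42103958129883), 67.603408813
[... 415 characters left out ...]
2,  22,  47, 334,  25,   0,   0,
         0,   0,   0,   0]), array([0.075, 0.077, 0.079, 0.081, 0.083, 0.085, 0.087, 0.089, 0.091,
       0.093, 0.095, 0.097, 0.099, 0.101, 0.103, 0.105, 0.107, 0.109]))
wrist 0.075 865 [ 0.549  -0.0181  0.0861] ((547.84375, -18.528278350830078), (30.119462966918945, 34.21343994140625), 68.01558685302734)
wrist 0.008 2735 [ 0.5731 -0.0202  0.0107] ((567.6484985351562, -24.090774536132812), (100.02024841308594, 58.57616424560547), 81.82318115234375)
top 400 [ 0.5469 -0.0212  0.0939] ((546.6856079101562, -21.48019027709961), (20.3999080657959, 20.305362701416016), 82.11170959472656)
dish 4776 [0.561  0.0747 0.0554] [0.5196 0.03   0.0437] [0.5987 0.1133 0.0632]
```

View pics/side1.png

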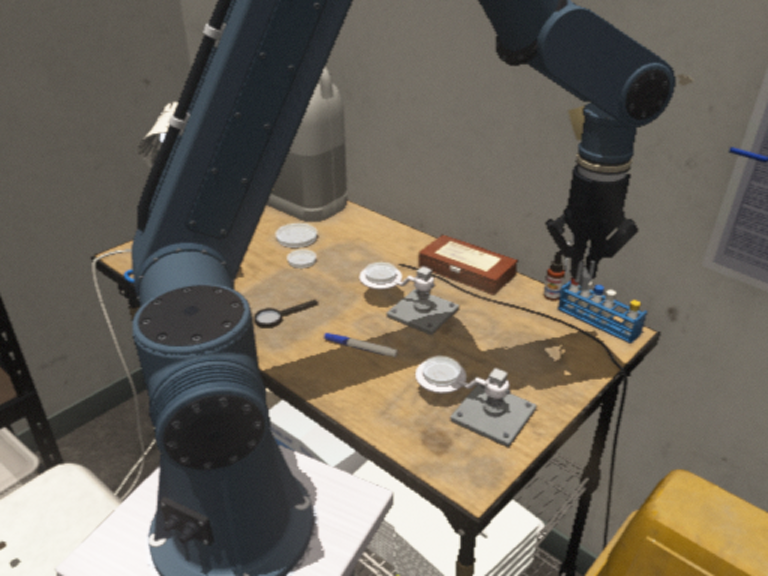

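Stand centre is about (0.546,-0.022), yaw about -0.14, block top at z about 0.095. Now I carry the pin to a spot in front of the hole, staying high.

Emit:
drive_tool(moves=[[[-5,38,0,0,0,-0.08,1],[-10,76,0,0,0,-0.16,1],[-15,114,0,0,0,-0.24,1],[-20,152,0,0,0,-0.32,1],[-25,190,0,0,0,-0.4,1],[-30,228,0,0,0,-0.48,1],[-35,264,0,0,0,-0.55,1],[-39,295,0,0,0,-0.6,1]]])

```text
time: 6.25
tool_pos: [0.4389, -0.0066, 0.2013]
orientation: [[-0.004, -0.136, -0.991], [-0.001, -0.991, 0.136], [-1.0, 0.001, 0.004]]
force: [-0.5, 0.3, -0.7]
opening: 0.0087
```

Emit:
drive_tool(moves=[[[-1,2,-20,0,0,0,1],[-1,2,-40,0,0,0,1],[-1,2,-60,0,0,0,1],[-1,2,-75,0,0,0,1],[-1,2,-80,0,0,0,1],[-1,2,-80,0,0,0,1]]])

```text
time: 6.85
tool_pos: [0.4365, -0.0042, 0.1196]
orientation: [[-0.009, -0.137, -0.991], [0.001, -0.991, 0.137], [-1.0, 0.001, 0.009]]
force: [1.7, 0.3, 0.1]
opening: 0.0085
```

```bash
cat > look.py <<'E'
from h import *
import sys
np.set_printoptions(precision=4,suppress=True)
t=sys.argv[1]
for n in sys.argv[2:]:
    s=manip.read_state();p=viewer.read_camera(n)
    if n=="wrist": save(p,t+n+".png",s=1.5)
    else: save(p,t+n+".png",(230,100,370,205),5)
    np.savez("l_"+t+n+".npz",**{k:np.array(v) for k,v in p.items()},tp=s["tool_pos"],R=s["orientation"])
print(s["time"],s["tool_pos"],np.array(s["orientation"]),s["force"],s["opening"])
E
python3 look.py a wrist scene side
```

```text
6.95 [ 0.4377 -0.0046  0.121 ] [[-0.0051 -0.1365 -0.9906]
 [-0.0005 -0.9906  0.1365]
 [-1.      0.0012  0.005 ]] [-0.434  -1.1314 -0.7524] 0.008530373325239293
```

View pics/awrist.png

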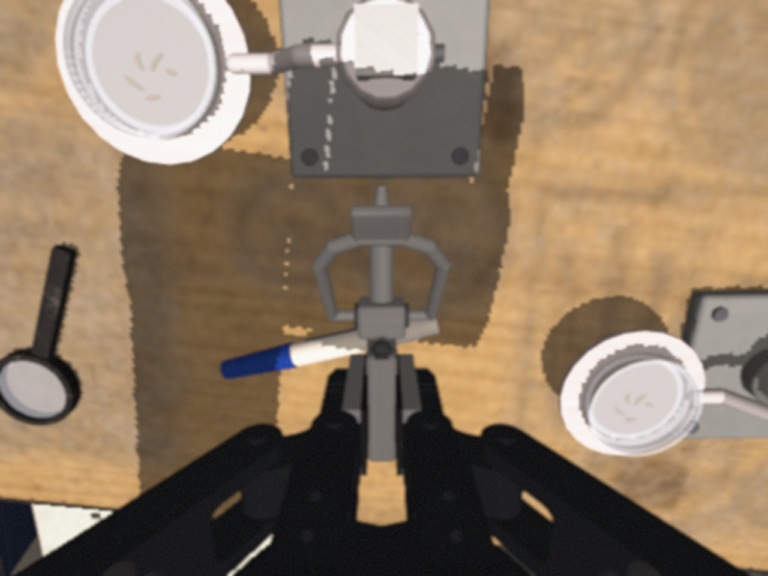

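View pics/ascene.png

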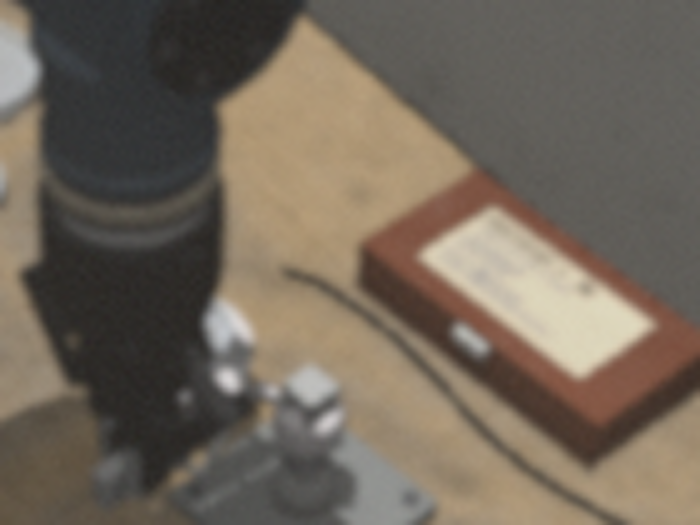

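View pics/aside.png

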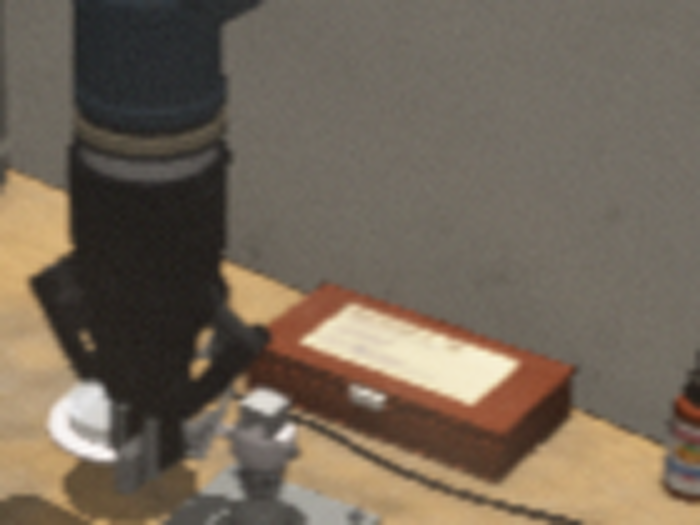

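The wrist view shows the pin held straight, its nose at (381,190), shank column about 381, and the block top at (388,35). I measure the pin against the block in this one cloud.

```bash
cat > rel.py <<'E'
from h import *
import sys
np.set_printoptions(precision=4,suppress=True)
z=np.load("l_%swrist.npz"%sys.argv[1]);p={k:z[k] for k in z};s={"tool_pos":z["tp"],"orientation":z["R"]}
w=cloud(p,s);zt=float(sys.argv[2]) if len(sys.argv)>2 else s["tool_pos"][2]-0.009
R=z["R"];fx=-R[:,2];fx[2]=0;fx/=np.linalg.norm(fx);fy=np.array([-fx[1],fx[0],0])
rel=np.stack([(w-z["tp"])@fx,(w-z["tp"])@fy,w[...,2]],-1)   # pin-ish axes about TCP
def rep(n,m):
    q=rel[m]; r=cv2.minAreaRect((q[:,:2]*1000).astype(np.float32))
    print(n,len(q),"mean",q.mean(0),"med",np.median(q,0),"min",np.percentile(q,1,0),"max",np.percentile(q,99,0)); print("   rect",np.round(r[0],1),np.round(r[1],1),round(r[2],1))
a,b,c=rel[...,0],rel[...,1],rel[...,2]
W=w
near=(abs(W[...,0]-.546)<.03)&(abs(W[...,1]+.022)<.03)
rep("blocktop",near&(c>.091)&(c<.1))
rep("hubtop",near&(c>.075)&(c<.081))
sh=(abs(b)<.008)&(a>.033)&(a<.057)&(abs(c-zt)<.007)
if sh.any():
    rep("shank",sh)
    for lo in np.arange(.033,.075,.004):
        m=(abs(b)<.008)&(a>lo)&(a<lo+.004)&(abs(c-zt)<.007)
        if m.sum()>3: print("  a=%.3f"%(lo+.002),m.sum(),"b",rel[m][:,1].min(),rel[m][:,1].max(),"z",np.percentile(rel[m][:,2],95))
g=(abs(b)<.008)&(a>-.025)&(a<.025)&(abs(c-zt-.016)<.004)
if g.any(): rep("griptop",g)
E
python3 rel.py a
```

```text
blocktop 2023 mean [ 0.1106 -0.0023  0.094 ] med [ 0.1108 -0.0021  0.094 ] min [ 0.1006 -0.0121  0.0924] max [0.1203 0.0074 0.0957]
   rect [110.5  -2.4] [20.  20.1] 0.6
hubtop 1626 mean [ 0.1069 -0.0022  0.0775] med [ 0.1058 -0.0023  0.0776] min [ 0.0936 -0.0192  0.0751] max [0.1255 0.0146 0.0796]
   rect [109.5  -2.3] [35.3 32.8] 89.8
shank 495 mean [ 0.0409 -0.001   0.1122] med [ 0.0409 -0.0012  0.1123] min [ 0.0332 -0.0048  0.1093] max [0.0485 0.0028 0.1138]
   rect [40.9 -1. ] [ 7.6 15.7] 89.8
  a=0.035 126 b -0.004788036755602262 0.0028086037888748654 z 0.11364742707657391
  a=0.039 125 b -0.004756768507833749 0.002767572777581458 z 0.11334895115835719
  a=0.043 126 b -0.004711684970091925 0.002735314699306608 z 0.11362738436680682
  a=0.047 118 b -0.004696224839605024 0.00271066341776287 z 0.11336647182432519
  a=0.063 79 b -0.003118344668527289 0.0016899804676870074 z 0.1114239136327053
  a=0.067 38 b -0.0026146151334618725 0.0007215452929308515 z 0.11118784666545346
griptop 1565 mean [ 0.0021 -0.0008  0.1287] med [ 0.0039 -0.0008  0.129 ] min [-0.0209 -0.0072  0.1238] max [0.0207 0.0071 0.1304]
   rect [-0.2 -1.6] [43.3 15.8] 8.3
```

```bash
cat >> rel.py <<'E'
for lo in np.arange(-.025,.05,.005):
    m=(abs(b+.001)<.003)&(a>lo)&(a<lo+.005)&(c>zt-.01)&(c<zt+.03)
    if m.sum()>3: print("  a=%.4f"%(lo+.0025),m.sum(),"z",np.round(np.percentile(rel[m][:,2],[10,50,90]),4))
m=near&(c>.091)&(c<.1); q=rel[m]
print(np.linalg.lstsq(np.c_[q[:,:2]-q[:,:2].mean(0),np.ones(len(q))],q[:,2],rcond=None)[0])
m=near&(c>.06); print(np.histogram(c[m],bins=np.arange(.07,.1,.001)))
E
python3 rel.py a|tail -25
python3 - <<'E'
# bias check with bench + grip in w... bench height now around
from h import *
z=np.load("l_awrist.npz");p={k:z[k] for k in z};s={"tool_pos":z["tp"],"orientation":z["R"]}
w=cloud(p,s)
q=w[200:240,100:200].reshape(-1,3);print("bench",np.nanmedian(q,0))
q=w[95:112,200:300].reshape(-1,3);print("plate",np.nanmedian(q,0))
E
```

```text
a=0.067 38 b -0.0026146151334618725 0.0007215452929308515 z 0.11118784666545346
griptop 1565 mean [ 0.0021 -0.0008  0.1287] med [ 0.0039 -0.0008  0.129 ] min [-0.0209 -0.0072  0.1238] max [0.0207 0.0071 0.1304]
   rect [-0.2 -1.6] [43.3 15.8] 8.3
  a=-0.0225 29 z [0.1286 0.1291 0.1298]
  a=-0.0175 95 z [0.1289 0.1294 0.13  ]
  a=-0.0125 107 z [0.1287 0.1295 0.13  ]
  a=-0.0075 99 z [0.1285 0.1294 0.13  ]
  a=-0.0025 111 z [0.1285 0.1294 0.1301]
  a=0.0025 109 z [0.1286 0.1292 0.1299]
  a=0.0075 107 z [0.1285 0.1292 0.1299]
  a=0.0125 113 z [0.1284 0.1292 0.1299]
  a=0.0175 209 z [0.1171 0.1277 0.1294]
  a=0.0225 152 z [0.1163 0.1175 0.1262]
  a=0.0275 150 z [0.1131 0.1165 0.1175]
  a=0.0325 114 z [0.1117 0.1127 0.1137]
  a=0.0375 117 z [0.1118 0.1124 0.1134]
  a=0.0425 118 z [0.1116 0.1127 0.1135]
  a=0.0475 91 z [0.1117 0.1126 0.1133]
[0.0028 0.0041 0.094 ]
(array([ 88,  43,  17,   7,  76, 178, 292, 583, 481,  81,  11,   4,   0,
         1,   6,  10,   6,   3,   8,  17,  11,   4, 134, 861, 856, 163,
         5,   0,   0]), array([0.07 , 0.071, 0.072, 0.073, 0.074, 0.075, 0.076, 0.077, 0.078,
       0.079, 0.08 , 0.081, 0.082, 0.083, 0.084, 0.085, 0.086, 0.087,
       0.088, 0.089, 0.09 , 0.091, 0.092, 0.093, 0.094, 0.095, 0.096,
       0.097, 0.098, 0.099]))
bench [ 0.41772133  0.09576195 -0.00139152]
plate [ 0.50866648 -0.01130478  0.01083571]
```

Emit:
drive_tool(moves=[[[0,-1.3,-10,0,0,0,1],[0,-1.3,-20,0,0,0,1],[5,-2,-29,0,0,0,1],[12,-3,-29,0,0,0,1],[19.6,-4,-29,0,0,0,1],[19.6,-4,-29,0,0,0,1]]])

```text
time: 7.6
tool_pos: [0.4601, -0.0093, 0.0926]
orientation: [[-0.001, -0.137, -0.991], [-0.002, -0.991, 0.137], [-1.0, 0.002, 0.001]]
force: [0.4, 0.2, -1.1]
opening: 0.0084
```

```bash
python3 look.py b wrist side; python3 rel.py b
```

```text
7.65 [ 0.459  -0.0089  0.0926] [[-0.0023 -0.1364 -0.9907]
 [-0.0012 -0.9907  0.1364]
 [-1.      0.0015  0.0021]] [-0.2765 -0.4293 -0.5558] 0.008510750189059887
blocktop 2497 mean [ 0.0868 -0.0006  0.094 ] med [ 0.087  -0.0007  0.094 ] min [ 0.0767 -0.0104  0.0925] max [0.0964 0.0091 0.0955]
   rect [86.6 -0.6] [20.  20.1] 0.3
hubtop 2080 mean [ 0.0865 -0.0006  0.0774] med [ 0.0863 -0.0007  0.0775] min [ 0.0699 -0.0174  0.0751] max [0.1035 0.0162 0.0794]
   rect [86.5 -0.7] [35.1 34.8] 78.8
shank 492 mean [ 0.041  -0.001   0.0853] med [ 0.041  -0.0012  0.0855] min [ 0.0332 -0.0048  0.0826] max [0.0486 0.0028 0.0872]
   rect [41.1 -1. ] [16.   7.6] 0.0
  a=0.035 122 b -0.0048122838540635765 0.0028003385725886088 z 0.0868030584842678
  a=0.039 125 b -0.004753126331854155 0.002765632463065327 z 0.0867926171414444
  a=0.043 127 b -0.004731715438537254 0.00275173292121565 z 0.0866539809743298
  a=0.047 117 b -0.004678829749915075 0.0027134706213455305 z 0.0870338296221579
  a=0.063 74 b -0.0031093523257881275 0.001677291260934508 z 0.08511591923245183
  a=0.067 38 b -0.0026164541405989173 
[... 739 characters left out ...]
a=0.0225 150 z [0.0897 0.0905 0.0993]
  a=0.0275 153 z [0.0864 0.0897 0.0907]
  a=0.0325 114 z [0.0848 0.0858 0.0866]
  a=0.0375 114 z [0.0847 0.0857 0.0865]
  a=0.0425 120 z [0.0849 0.0857 0.0866]
  a=0.0475 91 z [0.0848 0.0858 0.0869]
[ 0.0015 -0.0025  0.094 ]
(array([ 106,   47,   25,   12,   68,  273,  419,  723,  575,   89,    1,
          4,   15,   56,   29,    8,    0,    0,    0,    0,    0,    3,
        169, 1106, 1042,  173,    4,    0,    0]), array([0.07 , 0.071, 0.072, 0.073, 0.074, 0.075, 0.076, 0.077, 0.078,
       0.079, 0.08 , 0.081, 0.082, 0.083, 0.084, 0.085, 0.086, 0.087,
       0.088, 0.089, 0.09 , 0.091, 0.092, 0.093, 0.094, 0.095, 0.096,
       0.097, 0.098, 0.099]))
```

View pics/bwrist.png

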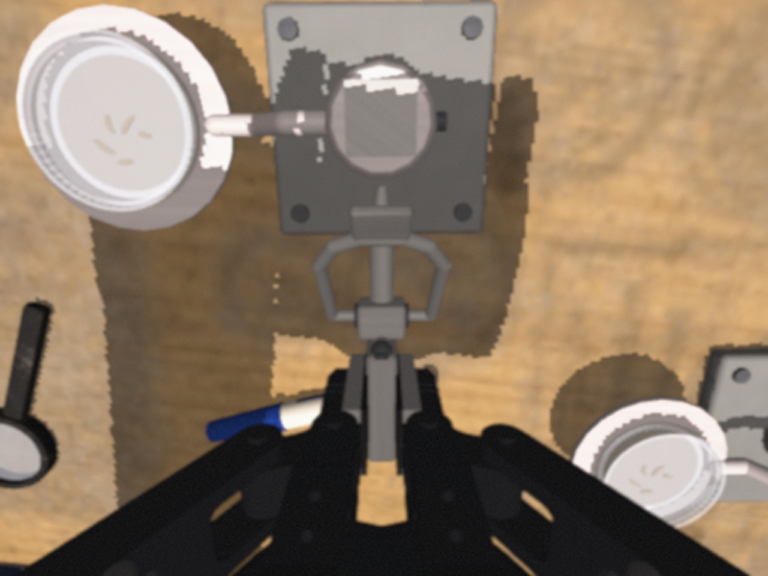

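View pics/bside.png

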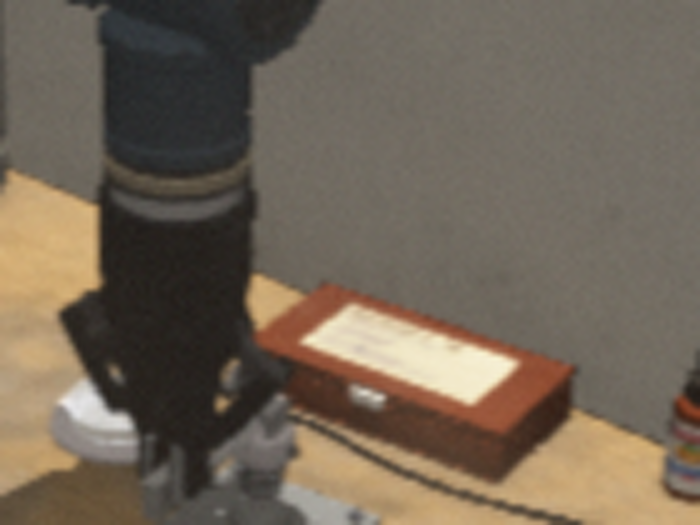

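Emit:
drive_tool(moves=[[[0,0.4,-2,0,0,0,1],[3,0,-2,0,0,0,1],[6,-0.4,-2,0,0,0,1],[9,-0.8,-2,0,0,0,1],[12,-1.3,-2,0,0,0,1],[15,-1.7,-2,0,0,0,1],[18,-2.1,-2,0,0,0,1],[18,-2.1,-2,0,0,0,1]]])

```text
time: 8.5
tool_pos: [0.4754, -0.0105, 0.0908]
orientation: [[-0.005, -0.136, -0.991], [-0.0, -0.991, 0.136], [-1.0, 0.001, 0.005]]
force: [-2.4, 1.3, 5.9]
opening: 0.0088
```

```bash
python3 look.py c wrist; python3 rel.py c
```

```text
8.5 [ 0.4754 -0.0105  0.0908] [[-0.0051 -0.1361 -0.9907]
 [-0.0004 -0.9907  0.1362]
 [-1.      0.0011  0.005 ]] [-2.4115  1.3409  5.8748] 0.008768274690900031
blocktop 2159 mean [ 0.0719 -0.0014  0.094 ] med [ 0.0723 -0.0015  0.094 ] min [ 0.0614 -0.0113  0.0924] max [0.0811 0.0085 0.0957]
   rect [59.6  1.1] [23.9 47.5] 77.3
hubtop 1554 mean [ 0.0769 -0.0014  0.077 ] med [ 0.0784 -0.0016  0.0771] min [ 0.0599 -0.0181  0.0751] max [0.0881 0.0151 0.0789]
   rect [68.4 -0. ] [35.  41.5] 59.9
shank 476 mean [ 0.0408 -0.001   0.0837] med [ 0.0408 -0.0007  0.0838] min [ 0.0333 -0.0048  0.0809] max [0.0483 0.0028 0.0857]
   rect [40.8 -0.9] [15.3  7.6] 0.6
  a=0.035 122 b -0.004809758288081266 0.0027741614911383555 z 0.0852334218894872
  a=0.039 124 b -0.004760790723207933 0.0027442714894164847 z 0.08519533183072947
  a=0.043 123 b -0.004730378705429987 0.0027400177555139847 z 0.08527216167914249
  a=0.047 107 b -0.004687214292403565 0.002695697149683938 z 0.08531614230823696
griptop 1573 mean [ 0.0021 -0.0008  0.0999] med [ 0.0038 -0.0008  0.1002] min [-0.0211 -0.0071  0.0947] max [0.0206
[... 389 characters left out ...]
7 z [0.0886 0.099  0.1007]
  a=0.0225 162 z [0.0878 0.0888 0.0977]
  a=0.0275 148 z [0.0845 0.0881 0.089 ]
  a=0.0325 114 z [0.0833 0.084  0.0851]
  a=0.0375 118 z [0.083  0.0841 0.0851]
  a=0.0425 116 z [0.0832 0.0842 0.0851]
  a=0.0475 84 z [0.0832 0.0842 0.0852]
[-0.0328  0.0157  0.094 ]
(array([ 63,  27,  15,  16, 144, 263, 425, 644, 210,   8,   4,  11,  36,
        71,  80,  28,   0,   0,   0,   0,   0,   4, 163, 955, 914, 104,
         1,   0,   4]), array([0.07 , 0.071, 0.072, 0.073, 0.074, 0.075, 0.076, 0.077, 0.078,
       0.079, 0.08 , 0.081, 0.082, 0.083, 0.084, 0.085, 0.086, 0.087,
       0.088, 0.089, 0.09 , 0.091, 0.092, 0.093, 0.094, 0.095, 0.096,
       0.097, 0.098, 0.099]))
```

View pics/cwrist.png

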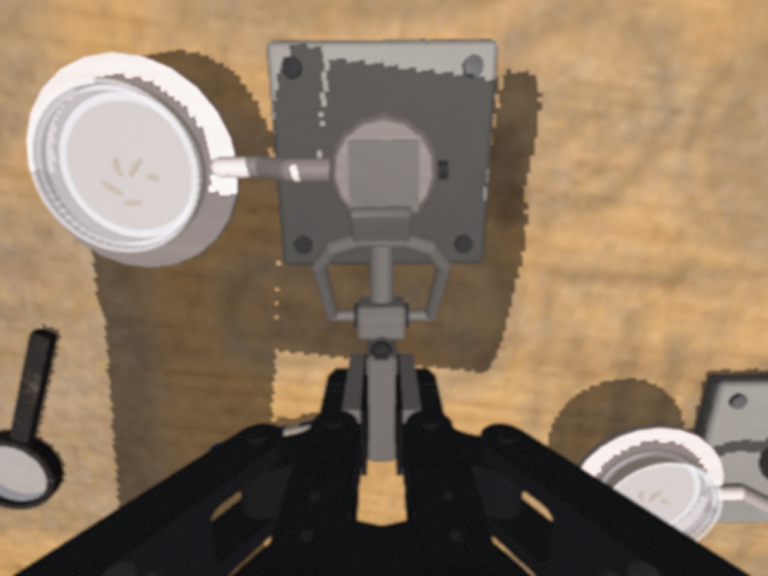

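Emit:
drive_tool(moves=[[[3,-0.6,0,0,0,0,1],[6,-1,0,0,0,0,1],[9,-1.4,0,0,0,0,1],[12,-1.9,0,0,0,0,1],[15,-2.3,0,0,0,0,1],[15,-2.3,0,0,0,0,1]]])

```text
time: 9.15
tool_pos: [0.4905, -0.0128, 0.0913]
orientation: [[-0.005, -0.136, -0.991], [-0.0, -0.991, 0.136], [-1.0, 0.001, 0.005]]
force: [-2.4, -0.8, 4.7]
opening: 0.0086
```

Emit:
drive_tool(moves=[[[3,-0.4,0,0,0,0,1],[6,-0.8,0,0,0,0,1],[9,-1.2,0,0,0,0,1],[12,-1.6,0,0,0,0,1],[12,-1.6,0,0,0,0,1]]])

```text
time: 9.65
tool_pos: [0.5034, -0.0146, 0.0913]
orientation: [[-0.004, -0.136, -0.991], [-0.001, -0.991, 0.136], [-1.0, 0.001, 0.004]]
force: [-2.3, -0.8, 5.5]
opening: 0.0087
```

```bash
python3 look.py d wrist; python3 rel.py d|egrep -v "a="
```

```text
9.65 [ 0.5034 -0.0146  0.0913] [[-0.0037 -0.1361 -0.9907]
 [-0.0008 -0.9907  0.1361]
 [-1.      0.0013  0.0036]] [-2.3391 -0.76    5.5323] 0.008721745067664382
blocktop 1998 mean [ 0.0387 -0.0013  0.0945] med [ 0.0398 -0.0012  0.0941] min [ 0.0153 -0.0186  0.0915] max [0.0504 0.0167 0.0998]
   rect [32.9 -2. ] [38.5 37.1] 20.6
hubtop 519 mean [ 0.0428 -0.0014  0.0768] med [ 0.0413 -0.009   0.0768] min [ 0.0251 -0.0174  0.075 ] max [0.0623 0.0148 0.0808]
   rect [46.  -1.3] [33.2 42.2] 90.0
griptop 1565 mean [ 0.0021 -0.0008  0.1004] med [ 0.0039 -0.0008  0.1007] min [-0.0212 -0.0071  0.0954] max [0.0206 0.007  0.102 ]
   rect [-0.3 -1.6] [43.5 15.8] 8.3
[-0.1005  0.0018  0.0945]
(array([ 17,   6,   5,  31,  84, 121, 196, 162,  11,   2,  27,  69, 152,
       100,  59,  49,  48, 112, 364, 299,  46,  37, 110, 802, 689,  92,
        44,  54,  74]), array([0.07 , 0.071, 0.072, 0.073, 0.074, 0.075, 0.076, 0.077, 0.078,
       0.079, 0.08 , 0.081, 0.082, 0.083, 0.084, 0.085, 0.086, 0.087,
       0.088, 0.089, 0.09 , 0.091, 0.092, 0.093, 0.094, 0.095, 0.096,
       0.097, 0.098, 0.099]))
```

View pics/dwrist.png

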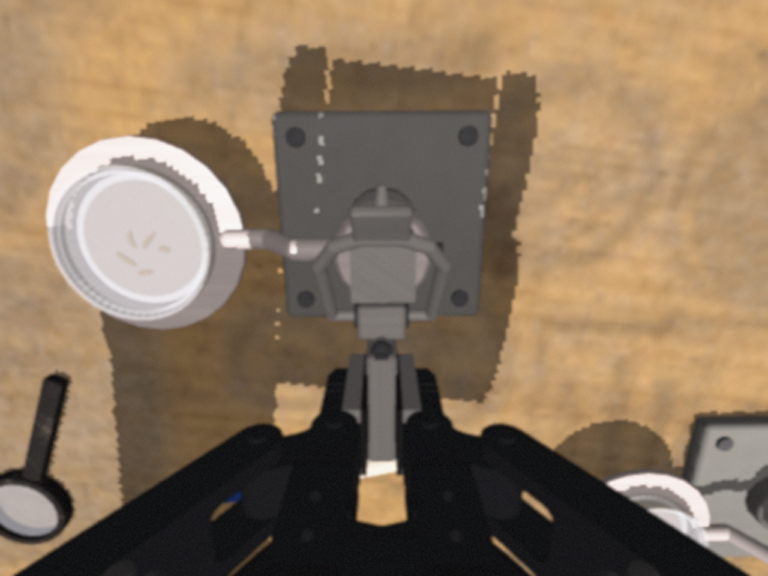

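Emit:
drive_tool(moves=[[[1,-0.1,0,0,0,0,1],[2,-0.3,0,0,0,0,1],[3,-0.4,0,0,0,0,1],[3,-0.4,0,0,0,0,1]]])

```text
time: 10.1
tool_pos: [0.5063, -0.0149, 0.0913]
orientation: [[-0.004, -0.136, -0.991], [-0.001, -0.991, 0.136], [-1.0, 0.001, 0.004]]
force: [-4.3, -0.5, 4.4]
opening: 0.0087
```

Emit:
drive_tool(moves=[[[0.7,-0.1,0,0,0,0,1],[1.4,-0.2,0,0,0,0,1],[1.4,-0.2,0,0,0,0,1]]])

```text
time: 10.4
tool_pos: [0.5069, -0.015, 0.0913]
orientation: [[-0.005, -0.136, -0.991], [-0.0, -0.991, 0.136], [-1.0, 0.001, 0.005]]
force: [-6.0, -0.3, 6.8]
opening: 0.0083
```

Emit:
drive_tool(moves=[[[0.8,-0.1,0,0,0,0,1],[1.5,-0.2,0,0,0,0,1],[1.5,-0.2,0,0,0,0,1],[1.5,-0.2,0,0,0,0,1]]])

```text
time: 10.8
tool_pos: [0.507, -0.015, 0.0913]
orientation: [[-0.008, -0.136, -0.991], [-0.0, -0.991, 0.136], [-1.0, 0.001, 0.008]]
force: [-5.8, -0.2, 8.2]
opening: 0.0085
```

```bash
python3 look.py e wrist
python3 - <<'E'
from h import *
p=np.load("l_ewrist.npz");save(p,"ecrop.png",(200,130,320,250),5)
E
python3 rel.py e | egrep "a="
```

```text
10.8 [ 0.507  -0.015   0.0913] [[-0.0084 -0.1356 -0.9907]
 [-0.0001 -0.9908  0.1356]
 [-1.      0.0012  0.0084]] [-5.8458 -0.1908  8.2365] 0.008496338612759518
  a=0.051 18 b -0.007257098523958967 0.005799663150890325 z 0.08918789043911748
  a=0.063 88 b -0.0031010059747523487 0.001676450291698678 z 0.08368857200596752
  a=0.067 39 b -0.002600047915147293 0.0007180429745140694 z 0.08301089595829983
  a=-0.0225 28 z [0.0999 0.1006 0.1012]
  a=-0.0175 97 z [0.1001 0.1009 0.1017]
  a=-0.0125 102 z [0.1002 0.1009 0.1017]
  a=-0.0075 104 z [0.1005 0.101  0.1017]
  a=-0.0025 106 z [0.1002 0.1009 0.1015]
  a=0.0025 110 z [0.1004 0.1008 0.1015]
  a=0.0075 110 z [0.1004 0.101  0.1016]
  a=0.0125 117 z [0.1001 0.1008 0.1015]
  a=0.0175 202 z [0.0888 0.0994 0.1011]
  a=0.0225 163 z [0.0882 0.0891 0.0985]
  a=0.0275 63 z [0.0881 0.089  0.0934]
  a=0.0325 124 z [0.0933 0.094  0.0948]
  a=0.0375 127 z [0.0932 0.094  0.0946]
  a=0.0425 141 z [0.0932 0.0939 0.0946]
  a=0.0475 165 z [0.0908 0.0938 0.0946]
```

View pics/ecrop.png

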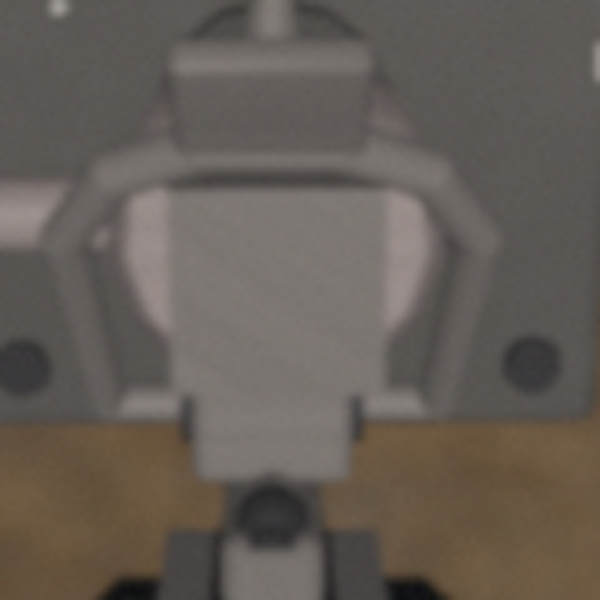

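The shoulder meets the block face (pixel row about 395 in the crop), the ring is still open and the nose is out the far side. I let go now and retract upward.

Emit:
drive_tool(moves=[[[0,0,0,0,0,0,0.9],[0,0,0,0,0,0,0.75],[0,0,0,0,0,0,0.6],[0,0,0,0,0,0,0.6],[0,0,15,0,0,0,0.6],[0,0,40,0,0,0,0.6],[0,0,65,0,0,0,0.6],[0,0,65,0,0,0,0.6]]])

```text
time: 11.65
tool_pos: [0.5096, -0.0155, 0.159]
orientation: [[-0.001, -0.136, -0.991], [-0.002, -0.991, 0.136], [-1.0, 0.002, 0.001]]
force: [0.1, 0.4, 0.1]
opening: 0.0341
```

```bash
python3 look.py f wrist side
python3 - <<'E'
from h import *
z=np.load("l_fwrist.npz");p={k:z[k] for k in z};s={"tool_pos":z["tp"],"orientation":z["R"]}
np.set_printoptions(precision=4,suppress=True)
w=cloud(p,s);C=np.array([.546,-.0222,0]);y=-.137
fx=np.array([np.cos(y),np.sin(y),0]);fy=np.array([-np.sin(y),np.cos(y),0])
q=np.stack([(w-C)@fx,(w-C)@fy,w[...,2]],-1);a,b,c=q[...,0],q[...,1],q[...,2]
m=(abs(a)<.03)&(abs(b)<.03)&(c>.091)&(c<.097)&(abs(b)<.012);print("block",q[m].mean(0),np.percentile(q[m],[1,99],0))
for lo in np.arange(-.07,.05,.004):
    m=(abs(b)<.003)&(a>lo)&(a<lo+.004)&(c>.07)
    if m.sum()>2: print("%.3f"%(lo+.002),m.sum(),np.percentile(c[m],[10,50,90]))
m=(c>.105)&(c<.16)&(abs(a)<.05)&(abs(b)<.03);print("ring",m.sum(),q[m].mean(0),np.percentile(q[m],[2,98],0))
m=(abs(b)<.006)&(a>-.052)&(a<-.025)&(c>.095)&(c<.105);print("grip",m.sum(),q[m].mean(0))
E
```

```text
11.7 [ 0.5085 -0.0153  0.1576] [[-0.0038 -0.1356 -0.9908]
 [-0.0012 -0.9908  0.1356]
 [-1.      0.0017  0.0036]] [ 0.0557  0.428  -0.8882] 0.034277224863639315
block [-0.0003  0.0003  0.0939] [[-0.0227 -0.0094  0.0921]
 [ 0.0097  0.0103  0.0955]]
-0.060 33 [0.1002 0.101  0.1018]
-0.056 48 [0.1004 0.1011 0.102 ]
-0.052 44 [0.1001 0.101  0.1017]
-0.048 47 [0.1003 0.1011 0.1017]
-0.044 48 [0.1001 0.1009 0.1018]
-0.040 46 [0.1004 0.1011 0.1017]
-0.036 47 [0.1003 0.1009 0.1019]
-0.032 48 [0.1004 0.1009 0.1016]
-0.028 506 [0.2231 0.2289 0.2342]
-0.024 368 [0.1009 0.231  0.2353]
-0.020 88 [0.0883 0.0978 0.1008]
-0.016 51 [0.0886 0.089  0.0897]
-0.012 30 [0.0878 0.0888 0.0898]
-0.008 51 [0.0932 0.0938 0.0947]
-0.004 52 [0.093  0.0939 0.0947]
0.000 50 [0.0933 0.0942 0.0948]
0.004 52 [0.0932 0.094  0.0948]
0.008 73 [0.0867 0.0938 0.0947]
0.012 26 [0.0838 0.0847 0.0853]
0.016 12 [0.1176 0.1183 0.1191]
0.020 63 [0.1186 0.1201 0.1218]
0.024 97 [0.0822 0.1237 0.1258]
0.028 47 [0.0818 0.1251 0.126 ]
ring 1105 [0.0028 0.0008 0.1301] [[-0.0446 -0.0227  0.1065]
 [ 0.0272  0.024   0.1597]]
grip 522 [-0.0382  0.0006  0.1007]
```

View pics/fwrist.png

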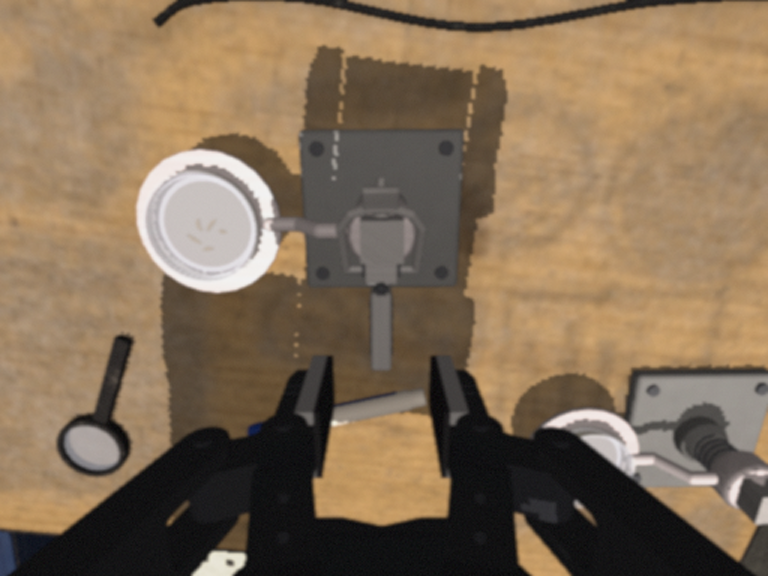

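View pics/fside.png

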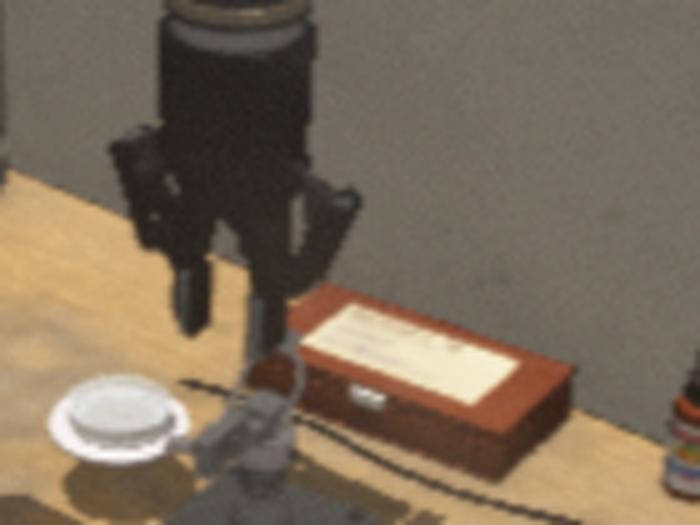

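The pin is home: grip end at a = -62 mm in the stand's frame puts the shoulder at -10 mm. The ring is open and the tab sits at about (380,200) in the wrist view. I close the fingers and go above the tab.

Emit:
drive_tool(moves=[[[0,0,15,0,0,0,1],[10,-2,15,0,0,0,1],[28,-4,15,0,0,0,1],[48,-8,15,0,0,0,1],[67,-11,12,0,0,0,1],[67,-11,5,0,0,0,1],[67,-11,-3,0,0,0,1],[67,-11,-10,0,0,0,1]]])

```text
time: 12.55
tool_pos: [0.5726, -0.0256, 0.1446]
orientation: [[-0.011, -0.136, -0.991], [0.0, -0.991, 0.136], [-1.0, 0.001, 0.011]]
force: [-1.1, 0.2, -0.5]
opening: -0.0001
```

```bash
python3 look.py g wrist scene side
```

```text
12.65 [ 0.5723 -0.0255  0.1446] [[-0.0114 -0.1356 -0.9907]
 [ 0.0007 -0.9908  0.1356]
 [-0.9999  0.0009  0.0114]] [ 0.52    0.4426 -0.1924] -0.0001679417006918195
```

View pics/gside.png

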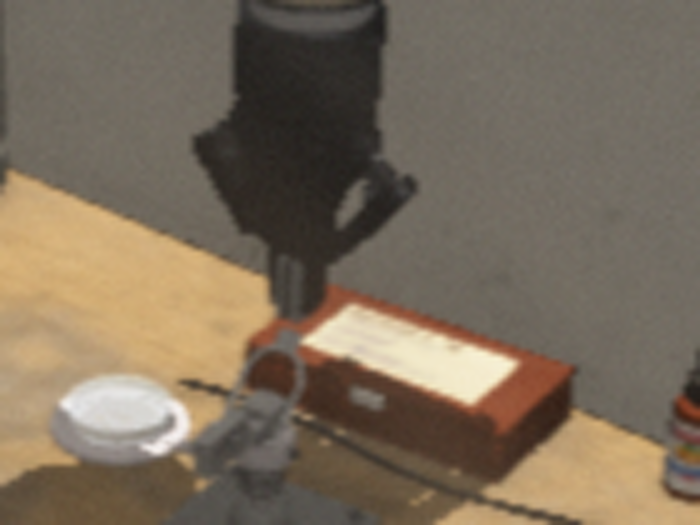

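View pics/gwrist.png

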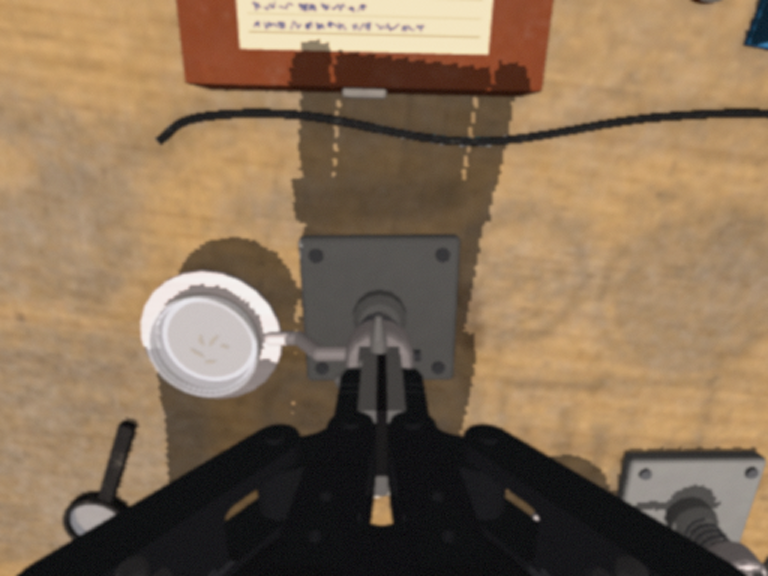

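View pics/gscene.png

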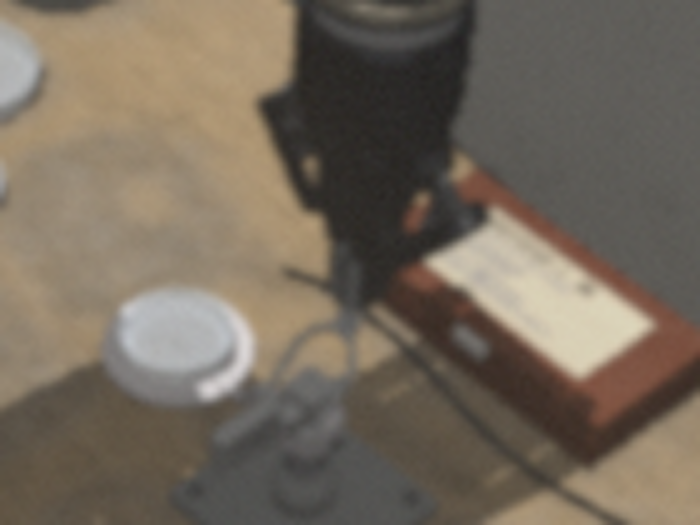

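Emit:
drive_tool(moves=[[[3,-0.4,-5,0,0,0,1],[5,-0.7,-10,0,0,0,1],[7,-1,-13,0,0,0,1],[10,-1.4,-16,0,0,0,1]]])

```text
time: 13.1
tool_pos: [0.5834, -0.0272, 0.1296]
orientation: [[-0.009, -0.136, -0.991], [0.0, -0.991, 0.136], [-1.0, 0.001, 0.009]]
force: [-0.7, 1.0, 3.3]
opening: 0.0004
```

Emit:
drive_tool(moves=[[[3,-0.4,-3,0,0,0,1],[6,-0.8,-6,0,0,0,1],[9,-1.2,-10,0,0,0,1],[11,-1.5,-14,0,0,0,1],[12,-1.6,-16,0,0,0,1]]])

```text
time: 13.6
tool_pos: [0.596, -0.0289, 0.1131]
orientation: [[-0.009, -0.136, -0.991], [0.0, -0.991, 0.136], [-1.0, 0.001, 0.008]]
force: [0.4, 0.3, -0.2]
opening: -0.0
```

```bash
python3 look.py h wrist scene side
```

```text
13.7 [ 0.5953 -0.0288  0.113 ] [[-0.0101 -0.1356 -0.9907]
 [ 0.0004 -0.9908  0.1356]
 [-0.9999  0.001   0.0101]] [ 0.5913 -0.7672 -0.9366] 0.00018562276450018192
```

View pics/hside.png

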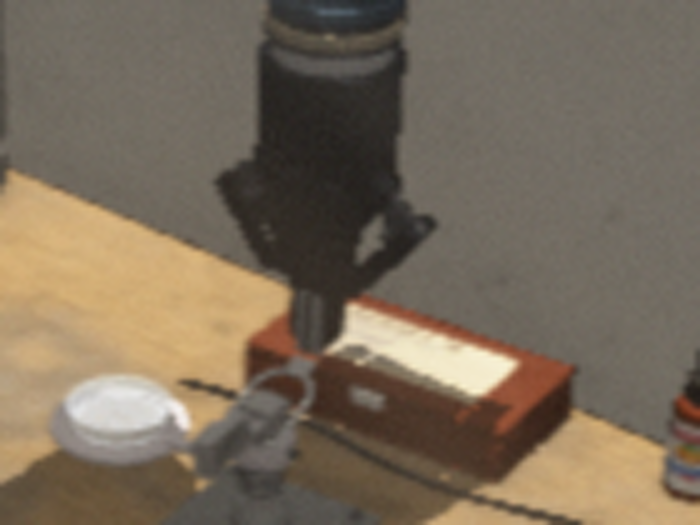

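View pics/hscene.png

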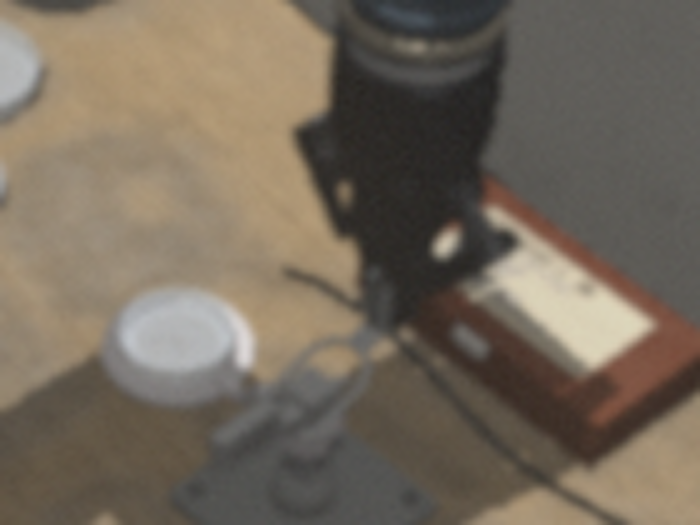

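No force remains and the ring looks lowered in both views. I back off for a clear look.

Emit:
drive_tool(moves=[[[0,0,20,0,0,0,1],[0,0,55,0,0,0,1],[-25,3,65,0,0,0,1],[-60,8,65,0,0,0,1],[-95,13,65,0,0,0,1],[-110,15,65,0,0,0,1],[-110,15,65,0,0,0,1]]])

```text
time: 14.45
tool_pos: [0.482, -0.0129, 0.1783]
orientation: [[-0.013, -0.136, -0.991], [0.001, -0.991, 0.136], [-1.0, 0.001, 0.014]]
force: [0.1, 1.0, -0.4]
opening: -0.0002
```

```bash
python3 look.py i wrist scene
cat > chk.py <<'E'
from h import *
import sys
z=np.load("l_%swrist.npz"%sys.argv[1]);p={k:z[k] for k in z};s={"tool_pos":z["tp"],"orientation":z["R"]}
np.set_printoptions(precision=4,suppress=True)
w=cloud(p,s);C=np.array([.546,-.0222,0]);y=-.137
fx=np.array([np.cos(y),np.sin(y),0]);fy=np.array([-np.sin(y),np.cos(y),0])
q=np.stack([(w-C)@fx,(w-C)@fy,w[...,2]],-1);a,b,c=q[...,0],q[...,1],q[...,2]
m=(abs(a)<.015)&(abs(b)<.013)&(c>.0915)&(c<.097);r=q[m];print("block",r.mean(0),np.percentile(r,[1,99],0),cv2.minAreaRect((r[:,:2]*1000).astype(np.float32)))
m=(abs(b)<.008)&(a>-.07)&(a<-.02)&(c>.097)&(c<.106);r=q[m];print("grip",len(r),r.mean(0),np.percentile(r,[0,1,99,100],0),cv2.minAreaRect((r[:,:2]*1000).astype(np.float32)))
for lo in np.arange(-.026,.056,.003):
    m=(abs(b)<.003)&(a>lo)&(a<lo+.003)&(c>.07)&(c<.14)
    if m.sum()>2: print("%.4f"%(lo+.0015),m.sum(),np.percentile(c[m],[10,50,90]))
m=(a>.034)&(a<.055)&(abs(b)<.02)&(c>.06)&(c<.14)
if m.any(): print("tab",m.sum(),q[m].mean(0),np.percentile(q[m],[1,99],0))
save(p,sys.argv[1]+"zoom.png",(190,80,320,200),5)
E
python3 chk.py i
```

```text
14.5 [ 0.4846 -0.0136  0.1786] [[-0.0099 -0.1356 -0.9907]
 [ 0.0003 -0.9908  0.1356]
 [-1.      0.001   0.0098]] [0.556  0.2095 0.8263] 0.00022149903327748567
block [-0.0005  0.0004  0.094 ] [[-0.0143 -0.0094  0.0924]
 [ 0.0098  0.0099  0.0959]] ((-2.53842830657959, 0.43538475036621094), (24.879045486450195, 19.689760208129883), 0.9499679803848267)
grip 740 [-0.0403  0.0007  0.1007] [[-0.062  -0.0048  0.0972]
 [-0.0615 -0.0044  0.0981]
 [-0.0207  0.0057  0.1024]
 [-0.02    0.0058  0.1031]] ((-41.030296325683594, 0.583127498626709), (42.004356384277344, 10.542542457580566), 0.3122381567955017)
-0.0245 32 [0.1004 0.101  0.1017]
-0.0215 41 [0.0969 0.0997 0.1014]
-0.0185 37 [0.0892 0.0959 0.0996]
-0.0155 35 [0.0944 0.096  0.0972]
-0.0125 39 [0.0884 0.09   0.0952]
-0.0095 27 [0.0934 0.0938 0.0946]
-0.0065 37 [0.0932 0.0941 0.0949]
-0.0035 36 [0.0931 0.094  0.0947]
-0.0005 41 [0.0931 0.0938 0.0948]
0.0025 38 [0.0934 0.0938 0.0945]
0.0055 36 [0.0929 0.0939 0.0947]
0.0085 45 [0.093  0.0938 0.0949]
0.0115 40 [0.0833 0.0846 0.0858]
0.0145 31 [0.0833 0.0842 0.085 ]
0.0175 40 [0.083  0.0839 0.0853]
0.0205 28 [0.0822 0.0833 0.0843]
0.0235 25 [0.082  0.0826 0.0837]
0.0265 20 [0.0812 0.0824 0.0834]
0.0325 31 [0.084  0.0853 0.0862]
0.0355 45 [0.0847 0.0857 0.0863]
0.0385 45 [0.0845 0.0855 0.0865]
0.0415 41 [0.085  0.0856 0.0866]
0.0445 40 [0.0846 0.0855 0.0868]
tab 378 [0.0397 0.001  0.0856] [[ 0.034  -0.0056  0.0839]
 [ 0.0456  0.0076  0.0871]]
```

View pics/izoom.png

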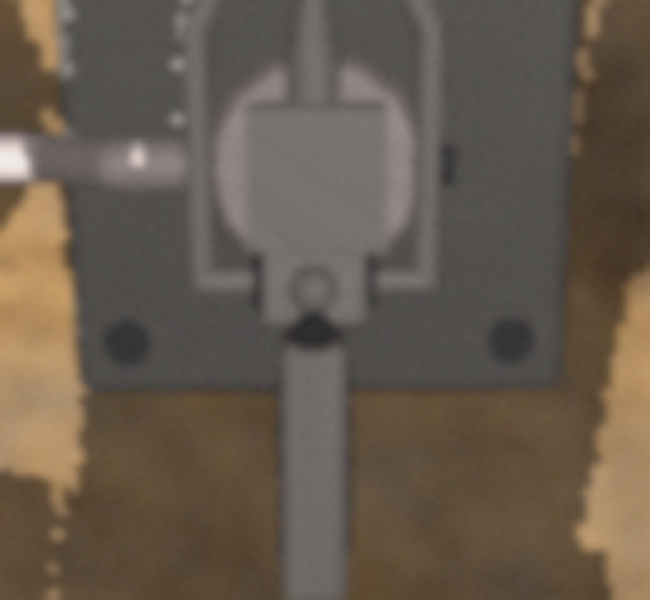

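View pics/iscene.png

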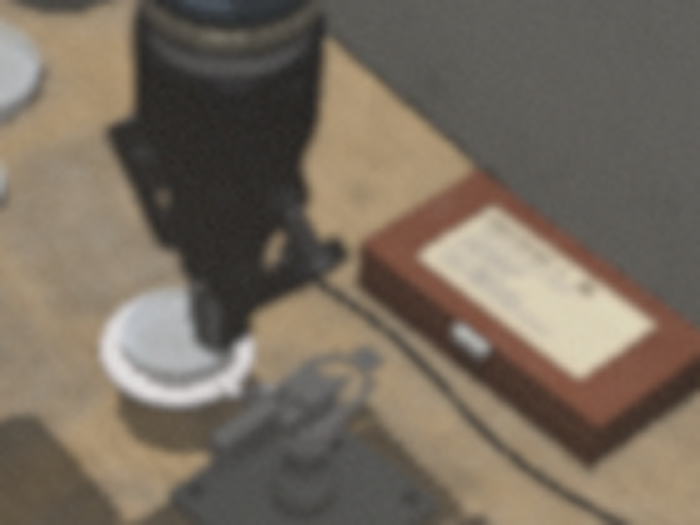

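```bash
cat >> chk.py <<'E'
for sgn in (1,-1):
    m=(abs(b*sgn-.017)<.003)&(a>-.012)&(a<.03)&(c>.079)&(c<.1)
    r=q[m]; print("wire",sgn,len(r),r.mean(0),np.polyfit(r[:,0],r[:,2],1))
E
python3 look.py j wrist side; python3 chk.py j|egrep "grip|tab|wire|block"
```

```text
14.6 [ 0.4868 -0.0142  0.1787] [[-0.0076 -0.1357 -0.9907]
 [-0.0003 -0.9907  0.1357]
 [-1.      0.0013  0.0075]] [-0.2753 -0.6464  0.1568] 5.968213543474547e-05
block [-0.0005  0.0003  0.0939] [[-0.0144 -0.0094  0.0924]
grip 711 [-0.0404  0.0006  0.1007] [[-0.0614 -0.0047  0.097 ]
tab 358 [0.0399 0.001  0.085 ] [[ 0.0344 -0.0057  0.0834]
wire 1 302 [0.0087 0.0173 0.0837] [0.0468 0.0833]
wire -1 268 [ 0.0065 -0.016   0.0836] [0.0489 0.0833]
```

View pics/jside.png

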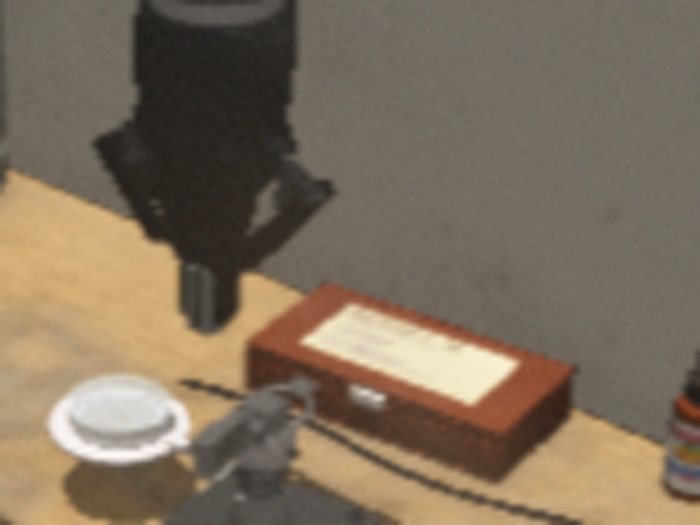

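The wires still rise by about 0.048 rad, which puts the ring near 0.85, close to the 0.8 limit. I measure the slope against the pin itself with a few more pictures.

```bash
cat > slope.py <<'E'
from h import *
np.set_printoptions(precision=4,suppress=True)
C=np.array([.546,-.0222,0]);y=-.137
fx=np.array([np.cos(y),np.sin(y),0]);fy=np.array([-np.sin(y),np.cos(y),0])
for i in range(3):
    s=manip.read_state();p=viewer.read_camera("wrist")
    w=cloud(p,s)
    q=np.stack([(w-C)@fx,(w-C)@fy,w[...,2]],-1);a,b,c=q[...,0],q[...,1],q[...,2]
    o=[]
    for n,m in dict(grip=(abs(b-.0006)<.004)&(a>-.06)&(a<-.026)&(abs(c-.101)<.003),block=(abs(b)<.009)&(abs(a)<.009)&(abs(c-.094)<.003),
        shank=(abs(b-.0006)<.0015)&(a>.011)&(a<.017)&(abs(c-.084)<.003),
        wl=(abs(b-.0177)<.0015)&(a>-.01)&(a<.015)&(abs(c-.084)<.004),wr=(abs(b+.0163)<.0015)&(a>-.01)&(a<.015)&(abs(c-.084)<.004),
        tab=(a>.036)&(a<.045)&(abs(b-.0006)<.006)&(abs(c-.085)<.005)).items():
        r=q[m]
        if len(r)>10:
            k=np.polyfit(r[:,0],r[:,2],1);o.append((n,len(r),np.round(r.mean(0),4).tolist(),round(k[0],3)))
    print(s["time"],*o,sep="\n ")
    h=(a<-.04)&(a>-.075)&(abs(b-.0006)<.003)&(abs(c-.101)<.004);print("rear",np.sort(a[h])[:3])
E
python3 slope.py
```

```text
14.65
 ('grip', 480, [-0.0427, 0.0005, 0.101], np.float64(-0.004))
 ('block', 629, [0.0001, -0.0002, 0.0939], np.float64(0.006))
 ('shank', 41, [0.014, 0.0006, 0.0846], np.float64(-0.15))
 ('wl', 141, [0.0028, 0.0176, 0.0835], np.float64(0.035))
 ('wr', 141, [0.0029, -0.0162, 0.0836], np.float64(0.026))
 ('tab', 228, [0.0406, 0.0006, 0.0845], np.float64(0.026))
rear [-0.0613 -0.0613 -0.0613]
14.7
 ('grip', 478, [-0.0428, 0.0005, 0.101], np.float64(-0.006))
 ('block', 639, [0.0002, -0.0001, 0.0939], np.float64(-0.006))
 ('shank', 44, [0.0141, 0.0006, 0.0846], np.float64(0.015))
 ('wl', 139, [0.0028, 0.0176, 0.0833], np.float64(0.027))
 ('wr', 141, [0.0026, -0.0163, 0.0834], np.float64(0.025))
 ('tab', 237, [0.0406, 0.0006, 0.0843], np.float64(0.008))
rear [-0.0618 -0.0616 -0.0615]
14.75
 ('grip', 484, [-0.0427, 0.0006, 0.101], np.float64(-0.003))
 ('block', 648, [0.0, -0.0001, 0.0939], np.float64(0.001))
 ('shank', 32, [0.0141, 0.0003, 0.0849], np.float64(-0.089))
 ('wl', 137, [0.0026, 0.0176, 0.0833], np.float64(0.026))
 ('wr', 138, [0.0026, -0.0162, 0.0833], np.float64(0.02))
 ('tab', 234, [0.0403, 0.0007, 0.0839], np.float64(0.051))
rear [-0.0618 -0.0618 -0.0616]
```

The tab is still sinking (85.6 → 83.9 mm), so the ring is damped and still settling. I hold still for 0.8 s while backing slightly higher, then check again.

Emit:
drive_tool(moves=[[[0,0,3,0,0,0,1],[0,0,3,0,0,0,1],[0,0,3,0,0,0,1],[0,0,3,0,0,0,1],[0,0,3,0,0,0,1],[0,0,3,0,0,0,1],[0,0,3,0,0,0,1],[0,0,3,0,0,0,1]]])

```text
time: 15.6
tool_pos: [0.4862, -0.014, 0.1812]
orientation: [[-0.009, -0.136, -0.991], [0.0, -0.991, 0.136], [-1.0, 0.001, 0.009]]
force: [0.5, -0.5, 0.1]
opening: -0.0002
```

```bash
python3 slope.py; python3 look.py k wrist; python3 chk.py k|grep -v "^[-0]"
python3 - <<'E'
from h import *
np.set_printoptions(precision=4,suppress=True)
for n in ("scene","side"):
    p=viewer.read_camera(n);w=cloud(p)
    for l in ("spare_dish","lens","pen"):
        for d in nets.trace(p,l)[:1]: print(n,l,round(d["score"],2),np.round(d["bbox"]),np.nanmedian(w[d["pixels"]],0))
E
```

```text
15.6
 ('grip', 474, [-0.0427, 0.0007, 0.101], np.float64(-0.002))
 ('block', 645, [0.0001, -0.0001, 0.094], np.float64(-0.0))
 ('shank', 36, [0.014, 0.0004, 0.0848], np.float64(-0.036))
 ('wl', 132, [0.0028, 0.0177, 0.0826], np.float64(-0.017))
 ('wr', 136, [0.0027, -0.0163, 0.0827], np.float64(-0.002))
 ('tab', 223, [0.0405, 0.0007, 0.0823], np.float64(-0.008))
rear [-0.062  -0.0614 -0.0613]
15.65
 ('grip', 474, [-0.0428, 0.0007, 0.101], np.float64(-0.004))
 ('block', 649, [0.0001, -0.0001, 0.094], np.float64(-0.001))
 ('shank', 36, [0.014, 0.0004, 0.0847], np.float64(-0.157))
 ('wl', 135, [0.0027, 0.0177, 0.0827], np.float64(0.009))
 ('wr', 135, [0.0026, -0.0163, 0.0828], np.float64(-0.009))
 ('tab', 224, [0.0405, 0.0007, 0.0824], np.float64(0.029))
rear [-0.0618 -0.0615 -0.0614]
15.7
 ('grip', 478, [-0.0427, 0.0006, 0.1009], np.float64(-0.003))
 ('block', 645, [0.0001, -0.0001, 0.0939], np.float64(0.006))
 ('shank', 36, [0.0139, 0.0004, 0.0847], np.float64(-0.07))
 ('wl', 134, [0.0027, 0.0177, 0.0826], np.float64(-0.0))
 ('wr', 136, [0.0026, -0.0163, 0.0828], np.float64(-0.009))
 
[... 558 characters left out ...]
 [-0.0202  0.006   0.1028]] ((-40.943565368652344, 0.562774658203125), (10.766746520996094, 41.431541442871094), 89.60124969482422)
tab 339 [0.0399 0.001  0.0823] [[ 0.0346 -0.0058  0.0806]
 [ 0.0452  0.008   0.0839]]
wire 1 285 [0.0084 0.0174 0.0824] [-0.0003  0.0824]
wire -1 264 [ 0.0069 -0.016   0.0825] [-0.0151  0.0826]
scene spare_dish 0.55 [220. 136.  24.  18.] [0.5968 0.2794 0.0128]
scene lens 0.65 [195. 187.  46.  19.] [0.4068 0.2117 0.0077]
scene pen 0.66 [238. 227.  41.  25.] [0.3988 0.0267 0.0144]
side spare_dish 0.58 [203. 174.  17.  11.] [0.5919 0.2758 0.0111]
side lens 0.19 [281. 189.  22.  23.] [ 0.5117 -0.0202  0.0886]
side pen 0.7 [241. 231.  52.  19.] [0.3987 0.0242 0.0115]
```

View pics/kwrist.png

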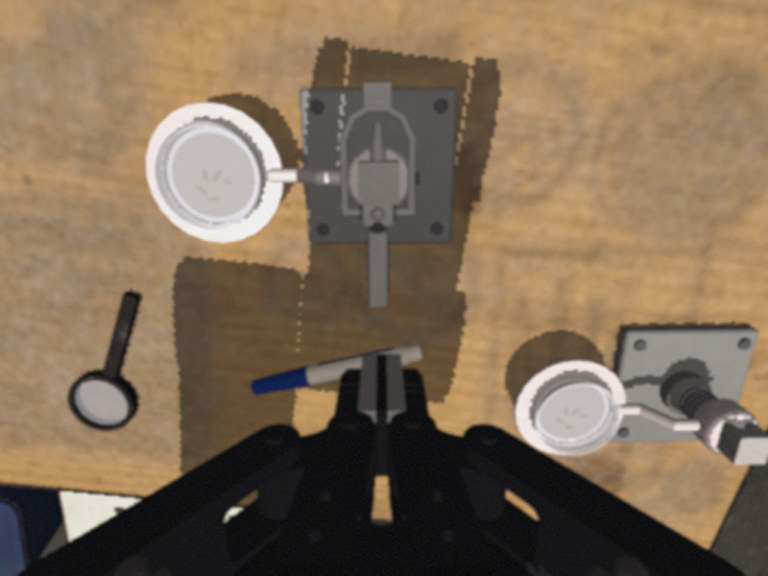

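The ring is now flat: wire slope is about 0 and the tab is level with the shank at (377,95). The shoulder is against the block, nothing touches it and the bystanders haven't moved. I hand in.

```bash
python3 -c "
from bench import manip
print(manip.close_job())"
```

```text
the job is handed in; nothing more can be done
None
```

The linch pin is home in the left-hand stand's post, its ring is snapped shut, and the job is handed in (no verdict is reported). I pushed the pin in from the robot's side with the ring open, let go, then flipped the ring over the post with the closed fingers.

Last checks, at about 15.7 s of the 67 s allowed:
- **Shoulder:** about 0.3 mm or less off nominal home at the post's face. The pin is within about 1 mm sideways of the hole's line and level.
- **Hub:** not measured directly. The pin rides about 1 mm above the hole's axis, which fits the expected reading of about 0.001 m.
- **Ring:** flat, with a wire slope of about 0 to -0.015 rad, so about 0.9 rad shut. One check shortly after the flip read about 0.85 because the ring was still settling. I waited and measured again.
- **Forces:** the highest wrist force I read was about 10 N, and the push on the tab read about 3 N. Contact forces on the stand and ring were not read separately.
- **Bystanders:** the spare dish and pen are within about 5 mm of where they started. The scene camera finds the lens within about 1 mm, but the side camera's last lens result was a low-score false find, so I did not use it.

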